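# Load the priming carousel with pipe flanges and lock it

### The job

Get the hanging carousel ready for priming: unlock it with the T-key from the wooden stand, then hang every steel flange lying on the bench on a free hook, one flange to a hook, turning the carousel by its top bar so that each free hook comes to the open side of the guard. When all are hung, bring the carousel to a position where a hook faces the opening squarely, lock it again with the key and put the key back upright and fully down in its stand; the flanges already hanging must stay on, and the tape measure and marker must be left alone.

Things in the scene. Friction and masses are not known exactly. Their poses are not given: they have to be found in the camera images.
- carousel_base: fixed blue base disc of the carousel, 276 mm across, 10 mm thick; origin on the bench at the turning axis. Its -x axis points to the loading side. A sheet-metal guard stands on it round the axis, at 131 mm radius (139 mm at corners), up to 226 mm high, open only for 60 degrees either side of -x: only a hook turned to face -x can be loaded
- carousel (a joint): angle of the rotor about the upright axis, rad, anticlockwise from above positive; turns endlessly with light friction (0.06 N m) and stays where left. At 0 hook_0 faces the loading side (-x of the base). The index bolt finds a notch only at whole multiples of 1.2566 (72 degrees), within about 0.06 rad; a hook then faces the loading side squarely
- hook_0 (a point): low point of hook 0 of 5 (8 mm rod, its centre; 180 mm high, 75 mm from the axis), 0 degrees anticlockwise from hook_0. From the hub (26 mm from the axis, 205 mm high) the rod slopes down outward to this point, then rises outward to its red tip, 106 mm from the axis, 212 mm high. A flange hangs upright here, its centre about 20 mm below this point
- hook_1 (a point): low point of hook 1 of 5 (8 mm rod, its centre; 180 mm high, 75 mm from the axis), 72 degrees anticlockwise from hook_0. From the hub (26 mm from the axis, 205 mm high) the rod slopes down outward to this point, then rises outward to its red tip, 106 mm from the axis, 212 mm high. A flange hangs upright here, its centre about 20 mm below this point
- hook_2 (a point): low point of hook 2 of 5 (8 mm rod, its centre; 180 mm high, 75 mm from the axis), 144 degrees anticlockwise from hook_0. From the hub (26 mm from the axis, 205 mm high) the rod slopes down outward to this point, then rises outward to its red tip, 106 mm from the axis, 212 mm high. A flange hangs upright here, its centre about 20 mm below this point
- hook_3 (a point): low point of hook 3 of 5 (8 mm rod, its centre; 180 mm high, 75 mm from the axis), 216 degrees anticlockwise from hook_0. From the hub (26 mm from the axis, 205 mm high) the rod slopes down outward to this point, then rises outward to its red tip, 106 mm from the axis, 212 mm high. A flange hangs upright here, its centre about 20 mm below this point
- hook_4 (a point): low point of hook 4 of 5 (8 mm rod, its centre; 180 mm high, 75 mm from the axis), 288 degrees anticlockwise from hook_0. From the hub (26 mm from the axis, 205 mm high) the rod slopes down outward to this point, then rises outward to its red tip, 106 mm from the axis, 212 mm high. A flange hangs upright here, its centre about 20 mm below this point
- turn_bar (a point): middle of the black cross bar on top of the rotor, 280 mm above the bench, for turning it; 14 mm thick, 104 mm long, level, in line with hook_0; its neck below is thinner than the bar and the boss under that begins 22 mm below
- lock (a joint): angle of the brass lock barrel, rad: 0 = locked (bolt in the rotor's ring), 1.0 = open (bolt drawn); stops at both. It opens anticlockwise seen from above and stays where left (friction 0.08 N m); below 0.85 the bolt may catch. Only the key turns it. If the rotor is not at a notch the bolt strikes the ring and the barrel stops at about 0.7 on the way back
- lock_mouth (a point): middle of the mouth of the square key socket in the barrel, which points up, 65 mm above the bench, 185 mm from the carousel axis, in a dark collar 58 mm across and 1 mm higher; the socket is 16 mm square, 26 mm deep, its sides along the base's x and y when the lock is at 0. The key fits in any of its four quarter turns, with about 0.15 rad of play
- key: steel T-key: square shank 14 mm (its last 8 mm tapers to 10 mm square) pointing down, square right up to the round cross bar, which is 12 mm thick, 80 mm long, along the key's x, centre line 80 mm above the tip; 0.14 kg; origin at the tip, z up along the shank. Fully in the lock its tip is 26 mm below the mouth
- key_stand: fixed wooden block 56 x 56 x 40 mm high, origin under its centre; a 16 mm square hole in its top, sides along its x and y, 30 mm deep (floor 10 mm above the bench), where the key stands upright at the start and belongs afterwards
- flange_0: to be hung: flat steel pipe flange: a ring 90 mm outside, 54 mm bore, 10 mm thick (rim 18 mm wide), 0.26 kg, four bolt holes; origin at the middle of the ring, z along its axis; lies flat on the bench (origin at 5 mm height) left of the middle, or is absent
- flange_1: to be hung: flat steel pipe flange: a ring 90 mm outside, 54 mm bore, 10 mm thick (rim 18 mm wide), 0.26 kg, four bolt holes; origin at the middle of the ring, z along its axis; lies flat on the bench (origin at 5 mm height) left of the middle, or is absent
- flange_2: to be hung: flat steel pipe flange: a ring 90 mm outside, 54 mm bore, 10 mm thick (rim 18 mm wide), 0.26 kg, four bolt holes; origin at the middle of the ring, z along its axis; lies flat on the bench (origin at 5 mm height) left of the middle, or is absent
- loaded_0: already hanging on hook_0 at the start, or absent: flat steel pipe flange: a ring 90 mm outside, 54 mm bore, 10 mm thick (rim 18 mm wide), 0.26 kg, four bolt holes; origin at the middle of the ring, z along its axis
- loaded_1: already hanging on hook_1 at the start, or absent: flat steel pipe flange: a ring 90 mm outside, 54 mm bore, 10 mm thick (rim 18 mm wide), 0.26 kg, four bolt holes; origin at the middle of the ring, z along its axis
- loaded_2: already hanging on hook_2 at the start, or absent: flat steel pipe flange: a ring 90 mm outside, 54 mm bore, 10 mm thick (rim 18 mm wide), 0.26 kg, four bolt holes; origin at the middle of the ring, z along its axis
- loaded_3: already hanging on hook_3 at the start, or absent: flat steel pipe flange: a ring 90 mm outside, 54 mm bore, 10 mm thick (rim 18 mm wide), 0.26 kg, four bolt holes; origin at the middle of the ring, z along its axis
- loaded_4: already hanging on hook_4 at the start, or absent: flat steel pipe flange: a ring 90 mm outside, 54 mm bore, 10 mm thick (rim 18 mm wide), 0.26 kg, four bolt holes; origin at the middle of the ring, z along its axis
- tape_measure: yellow tape measure, 39 x 90 x 64 mm; leave alone
- paint_marker: paint marker, 17 x 128 mm, lying on the bench; leave alone

How it is judged:
By the outcome, as a careful person would: the job done as asked, in the order asked, and still so for the second after the job is handed in, with the robot touching nothing.
Of flange_0, flange_1, flange_2 only 2 to 3 are there at a start; the rules pass over those that are not, and their reading is None.
Of loaded_0, loaded_1, loaded_2, loaded_3, loaded_4 only 1 to 2 are there at a start; the rules pass over those that are not, and their reading is None.
At some moment in a run one of flange_0, flange_1, flange_2 may be knocked a few centimetres aside while the robot is not near it.
It also fails if it takes over 210 s, if anything falls off the work surface, if the arm or the gripper's body presses on something with over 40 N, if the wrist force passes 120 N, or if a joint passes its speed limit or range.

### The arm

A 6-joint arm with a two-finger parallel gripper is mounted at the origin on the work surface; the furniture and walls round the work are solid. World frame = base frame: x ahead of the robot, y to its left, z up, the work surface at z = 0. Lengths are in m, angles in degrees, forces in N, time in s.
With the tool pointing down it reaches from about 0.25 to 0.775 m from the base axis. Payload 8.9 kg.
Tool frame: the origin (TCP) lies midway between the tips of the shut fingers; the grasp point (between the pads) lies 19 mm behind it; z points along the fingers, y is the line along which they close (so a half turn about z gives the same grasp; the last joint's range is limited). The gripper opens to 85 mm and grips with 20 to 120 N. Pads are 22 mm wide; open, the fingers measure 114 mm over their backs; the gripper's body (76 mm by 85 mm) begins 54 mm behind the grasp point. The pads swing forward as they close: fully open they stand 13 mm farther back than shut.
Start: joints at [-7.981, 16.656, -8.789, 64.555, 0, 82.019], TCP at [0.525, 0, 0.231] pointing down, gripper open.
Joint ranges: [-144.48, 144.48], [-52.06, 99.96], [-74.48, 78.29], [-112.23, 115.85], [-86.99, 84.42], [-180, 180]. Speed limits (degrees/s): [127.2, 127.2, 159.86, 180, 180, 180].

### API

Orientations are given as [roll, pitch, yaw] about the fixed x, y, z axes, in that order (R = Rz(yaw) Ry(pitch) Rx(roll)).
In Python, from bench import r gives the robot as it stands.
- The arm moves only by the shell command python3 -m crank 'ROWS' [FORCE]. ROWS is JSON, a list of rows, each an object with "translation": the shift along the tool's x, y, z in m, a list of three; "spin": the turn about the tool's z in rad; "hand": the closure, from 0 (fully open) to 1 (shut). In form: [{"translation": [x, y, z], "spin": spin, "hand": hand}, ...]. A call has 1 to 10 rows; each row is the pose to reach, as a shift and turn from the pose commanded when the call began, along the tool's axes at that moment; what a row does not reach only later rows make up. A row lasts 1/12 s, in which the tool goes at most 41.7 mm and 7.16 degrees, less where a joint would pass 70% of its speed; a pose out of reach is approached as far as the arm can. A call with a gripper value outside its range is refused whole. The fingers move at their own pace and stop on an object; FORCE is the grip in N (left out, the last holds). Time passes only in rows, so rows that repeat a pose let the fingers close. It gives the time, the measured TCP pose, the force, the opening and the grip force at its end, in the units of the state.
- r.read_state(): the state, without advancing time (a new reading comes with each control period).
- r.grab_frame(name): name is "scene" or "side" or "wrist"; returns a dict with "color" (384x512x3 uint8, red, green, blue), "fov_y" (degrees; the focal length in pixels is half the picture's height over the tangent of half this angle, whatever the lens; pixels are square), "cx", "cy" (the principal point, pixels), "R" (3x3) and "t" (3): a world point X has camera coordinates R X + t; the wrist camera has in their place "mount" (4x4, takes a point from camera to tool coordinates, whose origin is the TCP and whose axes are the flange's). Camera axes: x right, y down, z forward; pixel columns grow to the right and rows downward; lengths in m; the calibration is good to about 2 mm. A picture is of the moment at which its call begins: read the wrist's pose just before it. There is no depth.
- r.hand_in(): hands the job in; it is judged then, once.
The state is a dict: "t": time; "joint_pos": joint angles; "joint_vel": joint speeds; "joint_torque": joint torques, N m; "tcp_pos": TCP position; "ee_rot": TCP orientation; "force": force on the tool from outside, world axes, zero at the start; "moment": the same for the moment, N m; "grip_width": opening from 0.0 (shut) to 1.0 (fully open); "gripper_force": force on a finger pad.
Only numpy, scipy, OpenCV 4.12 (cv2) and the standard library are available. Lean on these libraries where they do the work, as an engineer would, in place of code of your own. Each camera call takes 0.05 s, during which the arm holds its last target. There are 200 camera calls.

## Working session

There is one attempt and no reset: what is moved stays moved. The work goes in short steps, Python scripts to look and compute and a shell command to move; the robot and the scene stay as the last step left them, time stands still between calls to the robot, and variables do not carry over. Pictures are saved under pics/ and viewed, at most 14 in all, crops included, and the job is handed in when it is done.

```bash
mkdir -p pics; ls
cat > h.py <<'E'
import numpy as np, cv2
from bench import r
from scipy.spatial.transform import Rotation as Ro
def st(): return r.read_state()
def cam(name):
    s=st(); f=r.grab_frame(name); h=f["color"].shape[0]
    F=h/2/np.tan(np.radians(f["fov_y"])/2)
    if name=="wrist":
        T=np.eye(4); T[:3,:3]=Ro.from_euler('xyz',s["ee_rot"],degrees=True).as_matrix(); T[:3,3]=s["tcp_pos"]
        M=T@np.array(f["mount"]); R=M[:3,:3].T; t=-R@M[:3,3]
    else: R=np.array(f["R"]); t=np.array(f["t"])
    return dict(img=f["color"],F=F,c=(f["cx"],f["cy"]),R=R,t=t)
def save(c,n,crop=None,k=1):
    im=c["img"][:,:,::-1]
    if crop: im=im[crop[1]:crop[3],crop[0]:crop[2]]
    cv2.imwrite("pics/"+n,cv2.resize(im,None,fx=k,fy=k,interpolation=cv2.INTER_CUBIC))
def ray(c,u,v,z):
    o=-c["R"].T@c["t"]; d=c["R"].T@np.array([(u-c["c"][0])/c["F"],(v-c["c"][1])/c["F"],1])
    return o+d*(z-o[2])/d[2]
def proj(c,X):
    p=c["R"]@np.array(X)+c["t"]; return p[:2]/p[2]*c["F"]+np.array(c["c"])
E
python3 - <<'E'
from h import *
for n in("scene","side","wrist"):
    c=cam(n); save(c,n+"0.png",k=1.5 if n!="wrist" else 1); print(n,-c["R"].T@c["t"],c["R"][2])
print(st())
E
```

```text
pics
scene [-0.4054571  -0.46535027  1.11322529] [ 0.61563089  0.34082305 -0.7105197 ]
side [-0.21873038 -0.9171236   0.80510351] [ 0.49087325  0.72188978 -0.48776899]
wrist [0.52490157 0.06953831 0.37332461] [-3.20498768e-04 -2.72678913e-01 -9.62105040e-01]
{'t': 0.15, 'joint_pos': array([-7.98318162e+00,  1.66825840e+01, -8.81900401e+00,  6.45538838e+01,
       -4.63967341e-04,  8.20190247e+01]), 'joint_vel': array([-0.00325669, -0.13474134,  0.12598609,  0.00937379,  0.02925331,
        0.05005857]), 'joint_torque': array([ 1.43475558e-03, -5.37369597e+01,  3.31521606e+01,  1.14745408e-02,
       -1.60248046e-04, -2.47105180e-05]), 'tcp_pos': array([5.24691052e-01, 2.72800225e-05, 2.30868407e-01]), 'ee_rot': array([-1.79945001e+02, -7.24246772e-03,  8.99977905e+01]), 'force': array([-0.47407666,  0.0836452 , -0.02099432]), 'moment': array([ 0.07859909, -0.00075543, -0.01816374]), 'gripper_force': 0.0, 'grip_width': 0.9996916763991929}
```

View pics/scene0.png

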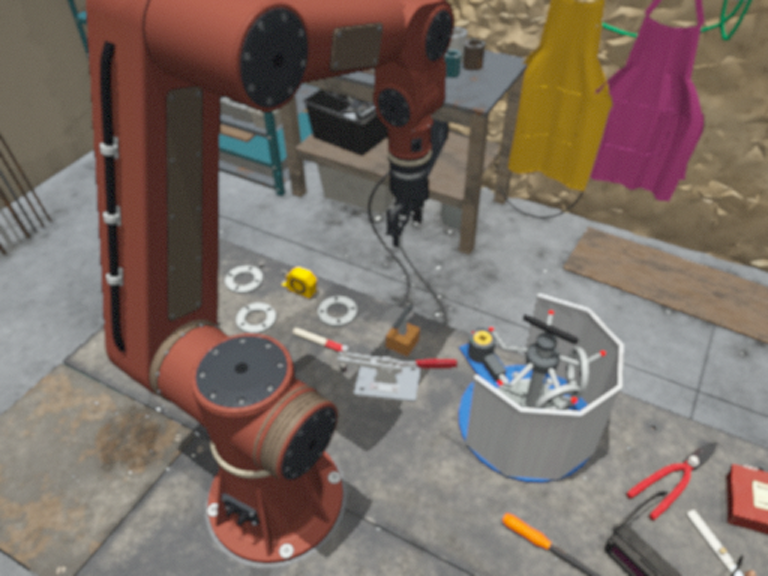

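View pics/side0.png

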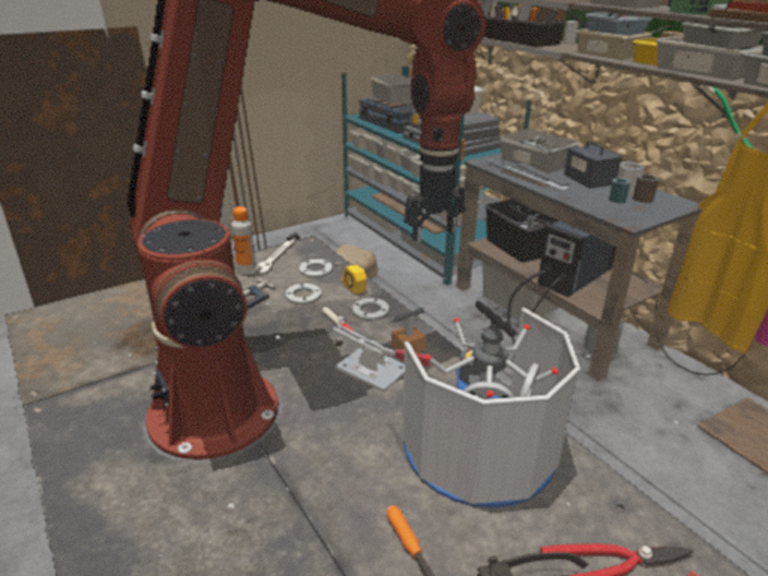

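Scene: three flanges at about (244,279), (257,317) and (337,310) (display px); key stand at (403,338); carousel with red tips at (490,331), (551,311), (603,353), (575,402), (502,382); brass lock at (482,340). Side view agrees; two flanges seem to hang.

Run:
```python
from h import *
c=cam("scene"); s=cam("side")
tips=[(490,331),(551,311),(603,353),(575,402),(502,382)]
P=[]
hsv=cv2.cvtColor(c["img"],cv2.COLOR_RGB2HSV)
def cen(m,u,v,w):
    mm=np.zeros_like(m); u,v=int(u),int(v); mm[v-w:v+w+1,u-w:u+w+1]=m[v-w:v+w+1,u-w:u+w+1]
    y,x=np.nonzero(mm); return x.mean(),y.mean(),len(x)
red=((hsv[...,0]<8)|(hsv[...,0]>172))&(hsv[...,1]>140)&(hsv[...,2]>120)
for u,v in tips:
    a=cen(red,u/1.5,v/1.5,5); p=ray(c,a[0],a[1],.212); P.append(p[:2]); print("tip",a,p.round(4))
P=np.array(P); ctr,rad=cv2.fitEllipse(P.astype(np.float32))[:2]; print(ctr,rad)
A=np.c_[2*P,np.ones(5)]; q=np.linalg.lstsq(A,(P**2).sum(1),rcond=None)[0]; C=q[:2]; print("axis",C,"r",np.sqrt(q[2]+C@C))
print("angles",np.degrees(np.arctan2(*(P-C).T[::-1])))
e=[ray(c,u/1.5,v/1.5,.28)[:2] for u,v in((527,319),(575,337))]; print("bar",e,np.linalg.norm(e[1]-e[0]),np.degrees(np.arctan2(*(e[1]-e[0])[::-1])),(e[0]+e[1])/2)
print("lock",ray(c,482/1.5,339/1.5,.066))
gray=cv2.cvtColor(c["img"],cv2.COLOR_RGB2GRAY)
for u,v in((244,279),(257,317),(337,310)):
    m=(hsv[...,1]<50)&(gray>150); mm=np.zeros(m.shape,np.uint8); U,V=int(u/1.5),int(v/1.5); mm[V-14:V+14,U-16:U+16]=m[V-14:V+14,U-16:U+16]
    ct=max(cv2.findContours(mm,0,2)[0],key=cv2.contourArea); (x,y),ax,_=cv2.fitEllipse(cv2.convexHull(ct)); print("flange",x,y,ax,ray(c,x,y,.008))
print("stand top",ray(c,403/1.5,333/1.5,.04))
print("tape",ray(c,300/1.5,282/1.5,.03),"marker",[ray(c,u/1.5,v/1.5,.01) for u,v in((295,330),(345,349),(455,363))])
save(c,"sc1.png",(290,190,425,320),5); save(s,"si1.png",(200,180,400,340),4)
```

```text
tip (np.float64(326.5), np.float64(219.0), 2) [ 0.3882 -0.2438  0.212 ]
tip (np.float64(366.8), np.float64(207.6), 5) [ 0.4828 -0.3288  0.212 ]
tip (np.float64(401.7142857142857), np.float64(235.0), 7) [ 0.4293 -0.4439  0.212 ]
tip (np.float64(382.0833333333333), np.float64(266.3333333333333), 12) [ 0.3048 -0.428   0.212 ]
tip (np.float64(332.8), np.float64(254.2), 5) [ 0.2821 -0.3043  0.212 ]
(0.37822526693344116, -0.3502556085586548) (0.2130950540304184, 0.21391752362251282)
axis [ 0.37822467 -0.35025901] r 0.10675249115684894
angles [  84.65042701   11.58142983  -61.41805847 -133.35454781  154.46131494]
bar [array([ 0.37934964, -0.30936266]), array([ 0.37803392, -0.39524855])] 0.08589597171367663 -90.87767192527559 [ 0.37869178 -0.3523056 ]
lock [ 0.48115389 -0.20468871  0.066     ]
flange 159.620361328125 188.72412109375 (22.297931671142578, 32.631980895996094) [0.41916984 0.40416354 0.008     ]
flange 163.81393432617188 209.09152221679688 (26.39521026611328, 44.811058044433594) [0.34360822 0.32768529 0.008     ]
flange 224.2268829345703 206.56448364257812 (19.319034576416016, 26.218826293945312) [0.45362675 0.14644164 0.008     ]
stand top [ 0.43775196 -0.03803104  0.04      ]
tape [0.47420492 0.25998849 0.03      ] marker [array([0.35386727, 0.1954862 , 0.01      ]), array([0.35913041, 0.06567224, 0.01      ]), array([ 0.4374162 , -0.16556791,  0.01      ])]
```

View pics/sc1.png

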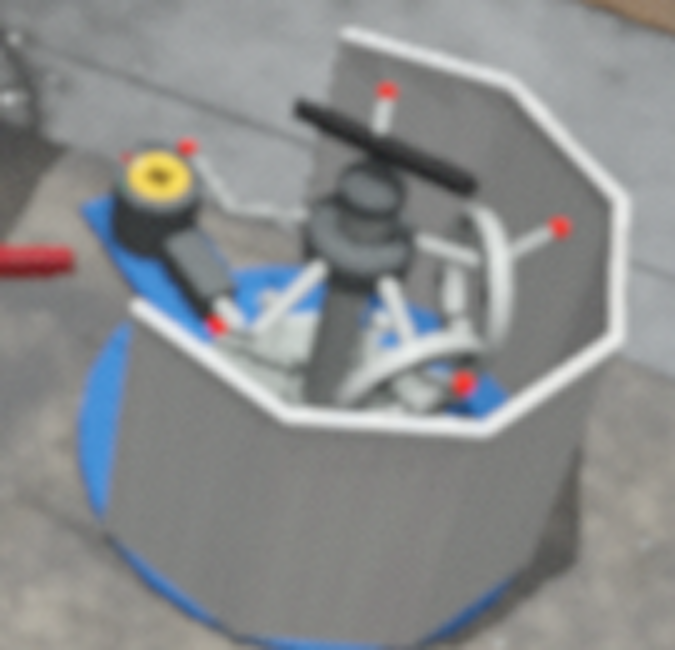

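View pics/si1.png

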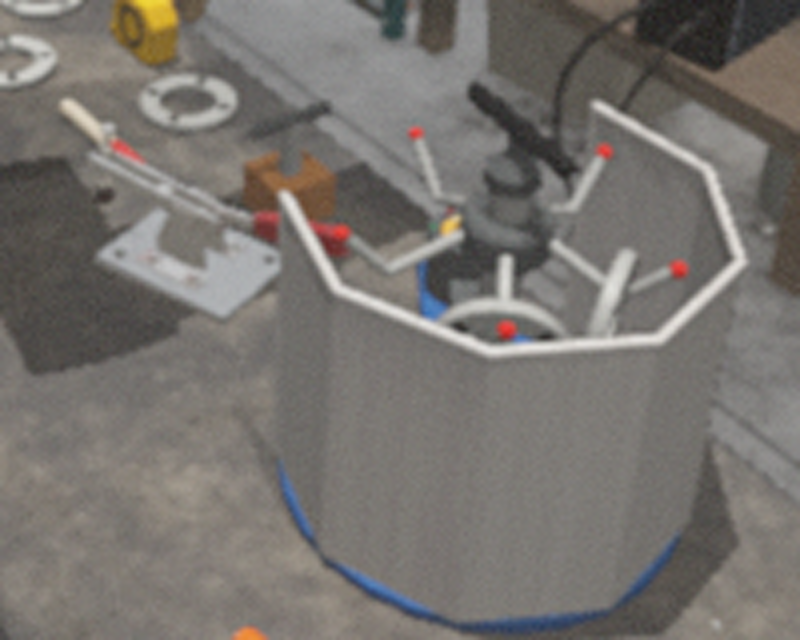

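Hook A (~83° from the axis) faces the opening; the two loaded hooks are at about -61° and -133°, and the free ones at 83°, 155° and 11°. The bar lines up with A, so the rotor is at 0. Next, the wrist picture.

View pics/wrist0.png

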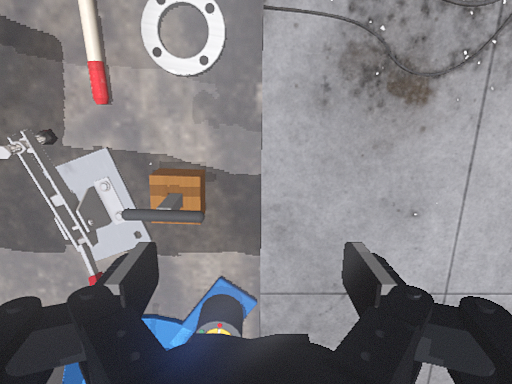

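Run:
```python
from h import *
c=cam("scene"); C=np.array([.3782,-.3503])
g=[ray(c,290+u/5,190+v/5,.226)[:2] for u,v in((345,32),(138,303),(512,78),(285,410))]
for p in g: d=p-C; print("guard end",p,np.hypot(*d),np.degrees(np.arctan2(d[1],d[0])))
e=[ray(c,290+u/5,190+v/5,.28)[:2] for u,v in((300,105),(472,187))]; d=e[0]-e[1]; print("bar",np.hypot(*d),np.degrees(np.arctan2(d[1],d[0])),(e[0]+e[1])/2)
d=ray(c,290+157/5,190+177/5,.066)[:2]-C; print("lock",d+C,np.hypot(*d),np.degrees(np.arctan2(d[1],d[0])))
w=cam("wrist"); print(w["F"],w["c"]); print([proj(w,p) for p in((.44,-.04,.04),(.44,-.04,.09))])
```

```text
guard end [ 0.5011384  -0.29693504] 0.13402114841980528 23.464645203824823
guard end [ 0.26384386 -0.26817266] 0.14079142900518535 144.31516312912035
guard end [ 0.51020015 -0.39212689] 0.13846850982455397 -17.581847495295634
guard end [ 0.2367971  -0.35769152] 0.1415959534189971 -177.00771478141277
bar 0.09695314899055806 82.31087105907478 [ 0.37686946 -0.35229131]
lock [ 0.483601   -0.20390205] 0.18039326577691797 54.247534971053234
310.3575780883507 (249.90655290204558, 192.22202828392693)
[array([174.56577607, 204.95369218]), array([162.60200214, 220.95797609])]
```

Wrist view: the key bar runs from (121,214) to (203,216), stand top around (178,198), the nearest flange at (183,31), marker at the upper left (its red part at (98,85)).

```bash
cat >> h.py <<'E'
def go(x,y,z,yaw=None):
    "shift in tool axes from the present pose, and spin"
    s=st(); R=Ro.from_euler('xyz',s["ee_rot"],degrees=True).as_matrix(); d=R.T@(np.array([x,y,z])-s["tcp_pos"])
    sp=None if yaw is None else round(float(np.radians(-((yaw-s["ee_rot"][2]+180)%360-180))),3)
    print("pose",s["tcp_pos"].round(4),s["ee_rot"].round(1),"j",s["joint_pos"].round(0),"->",d.round(4),"spin",sp)
E
python3 - <<'E'
from h import *
w=cam("wrist")
e=[ray(w,u,v,.092)[:2] for u,v in((121,214),(204,216))]; d=e[1]-e[0]; m=(e[0]+e[1])/2
print("bar",e,np.hypot(*d),np.degrees(np.arctan2(d[1],d[0])),m)
hsv=cv2.cvtColor(w["img"],cv2.COLOR_RGB2HSV); k=(abs(hsv[...,0].astype(int)-14)<7)&(hsv[...,1]>130); k[:150]=0;k[240:]=0;k[:,:140]=0;k[:,220:]=0
y,x=np.nonzero(k); print(x.min(),x.max(),y.min(),y.max()); print(ray(w,(x.min()+x.max())/2,195,.04))
print("flange",ray(w,183,31,.01))
go(m[0],m[1],.2,90)
E
```

```text
bar [array([ 0.40116786, -0.03212955]), array([ 0.48095451, -0.03414852])] 0.07981219188797149 -1.449535396860647 [ 0.44106118 -0.03313903]
149 204 169 223
[ 0.44300303 -0.02830806  0.04      ]
flange [0.45414291 0.14431279 0.01      ]
pose [0.5249 0.     0.2312] [-180.   -0.   90.] j [-8. 17. -9. 65. -0. 82.] -> [-0.0331 -0.0839  0.0312] spin -0.0
```

```bash
python3 -m crank '[{"translation":[-0.033,-0.084,0.06],"spin":-0.77,"hand":0.3},{"translation":[-0.033,-0.084,0.06],"spin":-1.546,"hand":0.3},{"translation":[-0.033,-0.084,0.06],"spin":-1.546,"hand":0.3},{"translation":[-0.033,-0.084,0.06],"spin":-1.546,"hand":0.3},{"translation":[-0.033,-0.084,0.06],"spin":-1.546,"hand":0.3},{"translation":[-0.033,-0.084,0.06],"spin":-1.546,"hand":0.3},{"translation":[-0.033,-0.084,0.06],"spin":-1.546,"hand":0.3},{"translation":[-0.033,-0.084,0.06],"spin":-1.546,"hand":0.3},{"translation":[-0.033,-0.084,0.06],"spin":-1.546,"hand":0.3},{"translation":[-0.033,-0.084,0.06],"spin":-1.546,"hand":0.3}]'
python3 - <<'E'
from h import *
go(.441,-.0335,.17,178.6)
E
```

```text
t: 1.23
tcp_pos: [0.441, -0.033, 0.1714]
ee_rot: [180.0, 0.0, 162.0]
force: [0.2, 0.2, -0.2]
grip_width: 0.705
gripper_force: 0.0
pose [ 0.441  -0.033   0.1714] [180.   0. 162.] j [-14.  10. -27.  53.   0.   4.] -> [-0.0001 -0.0005  0.0014] spin -0.29
```

```bash
python3 -m crank '[{"translation":[0,0,0],"spin":-0.12,"hand":0.3},{"translation":[0,0,0],"spin":-0.24,"hand":0.3},{"translation":[0,0,0],"spin":-0.29,"hand":0.3},{"translation":[0,0,0],"spin":-0.29,"hand":0.3}]'
python3 - <<'E'
from h import *
w=cam("wrist"); save(w,"w1.png"); print(st()["joint_pos"])
print(proj(w,(.441,-.033,.096)),proj(w,(.443,-.03,.04)))
E
```

```text
t: 1.57
tcp_pos: [0.441, -0.033, 0.1714]
ee_rot: [-180.0, 0.0, 178.4]
force: [-0.5, -0.1, -1.0]
grip_width: 0.703
gripper_force: 0.0
[-1.37681380e+01  1.04429637e+01 -2.66027961e+01  5.29473600e+01
 -3.90734598e-04 -1.19306991e+01]
[249.3493906  201.42361917] [252.81581225 184.86806894]
```

View pics/w1.png

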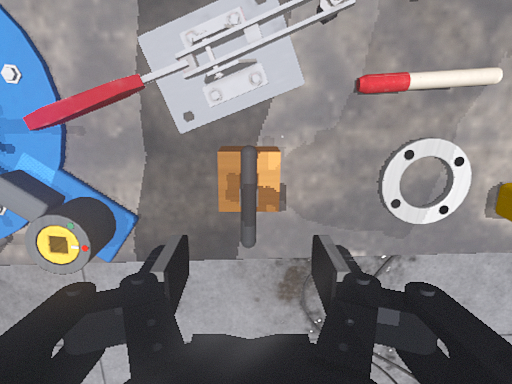

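Wrist view: bar vertical at x≈248, centred between the fingers; lock socket at (58,244), flange at (425,180).

```bash
python3 - <<'E'
from h import *
w=cam("wrist"); print("lock",ray(w,58,244,.065))
save(w,"x.png")
E
python3 -m crank '[{"translation":[0,0,0.04],"spin":0,"hand":0.3},{"translation":[0,0,0.08],"spin":0,"hand":0.3},{"translation":[0,0,0.113],"spin":0,"hand":0.3},{"translation":[0,0,0.113],"spin":0,"hand":0.5},{"translation":[0,0,0.113],"spin":0,"hand":0.8},{"translation":[0,0,0.113],"spin":0,"hand":1},{"translation":[0,0,0.113],"spin":0,"hand":1},{"translation":[0,0,0.113],"spin":0,"hand":1},{"translation":[0,0,0.113],"spin":0,"hand":1},{"translation":[0,0,0.113],"spin":0,"hand":1}]' 80
```

```text
lock [ 0.4845301  -0.20202277  0.065     ]
t: 2.5
tcp_pos: [0.4427, -0.0334, 0.0604]
ee_rot: [-180.0, 0.2, 178.2]
force: [-0.5, 1.3, 8.0]
grip_width: 0.147
gripper_force: 78.2
```

```bash
python3 -m crank '[{"translation":[0,0,-0.02],"spin":0,"hand":1},{"translation":[0,0,-0.06],"spin":0,"hand":1},{"translation":[0,0,-0.10],"spin":0,"hand":1},{"translation":[0,0,-0.10],"spin":0,"hand":1},{"translation":[0,0,-0.10],"spin":0,"hand":1}]'
python3 - <<'E'
from h import *
print(st()["force"],st()["moment"])
w=cam("wrist"); save(w,"w2.png")
s=cam("side"); p=proj(s,st()["tcp_pos"]).astype(int); print(p); save(s,"s2.png",(p[0]-50,p[1]-50,p[0]+50,p[1]+50),5)
a=cv2.imread("pics/w2.png"); b=cv2.resize(cv2.imread("pics/s2.png"),(384,384)); cv2.imwrite("pics/c2.png",cv2.resize(np.hstack([a,b]),None,fx=.89,fy=.89))
E
```

```text
t: 2.92
tcp_pos: [0.4433, -0.0335, 0.1616]
ee_rot: [-179.9, 0.4, 178.2]
force: [-0.2, -0.4, -2.2]
grip_width: 0.142
gripper_force: 79.2
[-0.20869121 -0.39925922 -2.24306613] [-0.02553036  0.02941033  0.0171025 ]
[273 191]
```

View pics/c2.png

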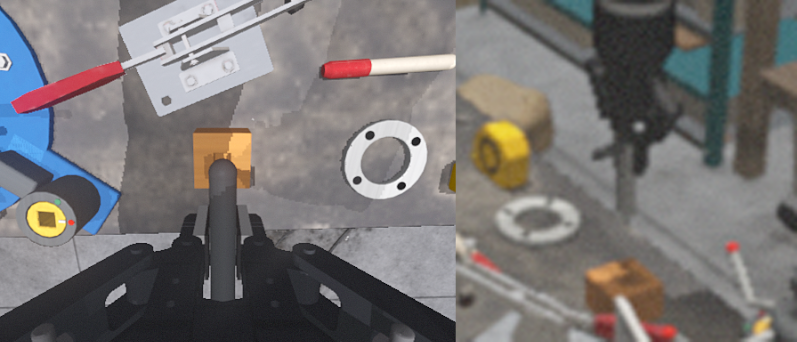

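The key is held upright, its bar along the tool's x (w2, near end at about (249,178)); the lock is seen at (52,245).

Run:
```python
from h import *
w=cam("wrist"); s=st(); hsv=cv2.cvtColor(w["img"],cv2.COLOR_RGB2HSV)
col=w["img"][150:215,246:253].mean(1).astype(int); print([tuple(x) for x in col[::3]])
R=Ro.from_euler('xyz',s["ee_rot"],degrees=True).as_matrix()
for d in(.036,.04,.044): print(d,[proj(w,s["tcp_pos"]+R@np.array([d,0,-h])) for h in(.0296,.0356)])
y=(abs(hsv[...,0].astype(int)-25)<8)&(hsv[...,1]>120)&(hsv[...,2]>110); y[:,130:]=0
c=max(cv2.findContours(y.astype(np.uint8),0,2)[0],key=cv2.contourArea); (u,v),ax,_=cv2.fitEllipse(cv2.convexHull(c)); print("brass",u,v,ax,ray(w,u,v,.065))
m=np.zeros(y.shape,np.uint8); cv2.drawContours(m,[cv2.convexHull(c)],-1,1,-1); m=m&(~y)
m=cv2.erode(m,np.ones((3,3))); c=max(cv2.findContours(m,0,2)[0],key=cv2.contourArea); q=cv2.boxPoints(cv2.minAreaRect(c))
g=np.array([ray(w,*p,.065)[:2] for p in q]); print("hole",g.mean(0),[(np.hypot(*e).round(4),np.degrees(np.arctan2(e[1],e[0])).round(1)) for e in np.roll(g,-1,0)-g])
save(w,"l.png",(10,200,110,290),6)
```

```text
[(np.int64(112), np.int64(77), np.int64(54)), (np.int64(137), np.int64(93), np.int64(59)), (np.int64(190), np.int64(134), np.int64(80)), (np.int64(187), np.int64(133), np.int64(78)), (np.int64(190), np.int64(134), np.int64(80)), (np.int64(187), np.int64(132), np.int64(78)), (np.int64(191), np.int64(136), np.int64(79)), (np.int64(186), np.int64(132), np.int64(76)), (np.int64(180), np.int64(127), np.int64(74)), (np.int64(177), np.int64(123), np.int64(72)), (np.int64(80), np.int64(70), np.int64(69)), (np.int64(90), np.int64(81), np.int64(82)), (np.int64(95), np.int64(87), np.int64(89)), (np.int64(98), np.int64(92), np.int64(93)), (np.int64(104), np.int64(99), np.int64(101)), (np.int64(108), np.int64(104), np.int64(108)), (np.int64(102), np.int64(99), np.int64(101)), (np.int64(100), np.int64(96), np.int64(98)), (np.int64(101), np.int64(97), np.int64(100)), (np.int64(101), np.int64(98), np.int64(100)), (np.int64(98), np.int64(96), np.int64(99)), (np.int64(99), np.int64(97), np.int64(99))]
0.036 [array([249.0897955 , 192.86129478]), array([249.04015174, 197.45054552])]
0.04 [array([249.08619851, 182.66458865]), array([249.03587749, 186.77030963])]
0.044 [array([249.08253328, 172.27443181]), array([249.0315179 , 175.87683476])]
brass 49.0102424621582 251.04005432128906 (37.78080749511719, 46.46746826171875) [ 0.48526956 -0.20212267  0.065     ]
hole [ 0.48798289 -0.18751089] [(np.float64(0.005), np.float64(88.3)), (np.float64(0.0009), np.float64(-10.8)), (np.float64(0.005), np.float64(-91.7)), (np.float64(0.0009), np.float64(168.9))]
```

View pics/l.png

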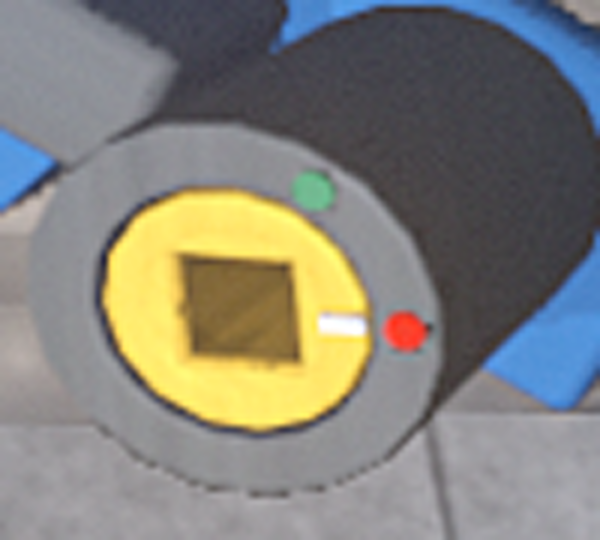

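The lock pictured: white mark at the red dot (locked); socket corners at crop (181,255), (292,264), (300,361), (190,356).

Run:
```python
from h import *
w=cam("wrist")
q=[(181,255),(292,264),(300,361),(190,356)]
g=np.array([ray(w,10+u/6,200+v/6,.065)[:2] for u,v in q]); L=g.mean(0); print("hole",L,[(np.hypot(*e).round(4),np.degrees(np.arctan2(e[1],e[0])).round(1)) for e in np.roll(g,-1,0)-g])
# key centre is 1.8 mm along tool x (world -x at yaw~175) from the TCP
go(L[0]+.0018,L[1],.145,174.5)
```

```text
hole [ 0.48469964 -0.2005257 ] [(np.float64(0.0151), np.float64(83.1)), (np.float64(0.0149), np.float64(-7.0)), (np.float64(0.0153), np.float64(-94.7)), (np.float64(0.0155), np.float64(172.4))]
pose [ 0.4402 -0.0328  0.1577] [ 1.800e+02 -1.000e-01  1.782e+02] j [-14.  11. -28.  51.   0. -12.] -> [-0.0514 -0.1662  0.0125] spin 0.065
```

```bash
python3 -m crank '[{"translation":[-0.01,-0.04,0],"spin":0.085,"hand":1},{"translation":[-0.025,-0.08,0],"spin":0.085,"hand":1},{"translation":[-0.038,-0.12,0],"spin":0.085,"hand":1},{"translation":[-0.052,-0.1667,0.012],"spin":0.085,"hand":1},{"translation":[-0.052,-0.1667,0.012],"spin":0.085,"hand":1},{"translation":[-0.052,-0.1667,0.012],"spin":0.085,"hand":1},{"translation":[-0.052,-0.1667,0.012],"spin":0.085,"hand":1},{"translation":[-0.052,-0.1667,0.012],"spin":0.085,"hand":1}]'
python3 - <<'E'
from h import *
w=cam("wrist"); save(w,"w3.png",k=.75); s=cam("scene"); d=cam("side")
go(.4868,-.201,.1,173.3)
T=st()["tcp_pos"]
for n,c in(("a",s),("b",d)):
    p=proj(c,T-[0.002,0,.05]).astype(int); print(n,p); save(c,n+"3.png",(p[0]-35,p[1]-35,p[0]+35,p[1]+25),4.8)
a=[cv2.imread("pics/"+n) for n in("w3.png","a3.png","b3.png")]; b=np.vstack(a[1:])[:, :]; b=cv2.resize(b,(336,576)); a0=np.zeros((576,384,3),np.uint8); a0[:288]=a[0]; cv2.imwrite("pics/c3.png",np.hstack([a0,b]))
E
```

```text
t: 3.78
tcp_pos: [0.487, -0.1999, 0.1457]
ee_rot: [179.9, -0.1, 173.4]
force: [-0.0, -0.4, -0.7]
grip_width: 0.14
gripper_force: 79.3
pose [ 0.4876 -0.2     0.1465] [180.   -0.  173.4] j [-30.  21. -17.  53.   0. -24.] -> [ 0.0007 -0.0011  0.0465] spin 0.003
a [321 218]
b [316 228]
```

View pics/c3.png

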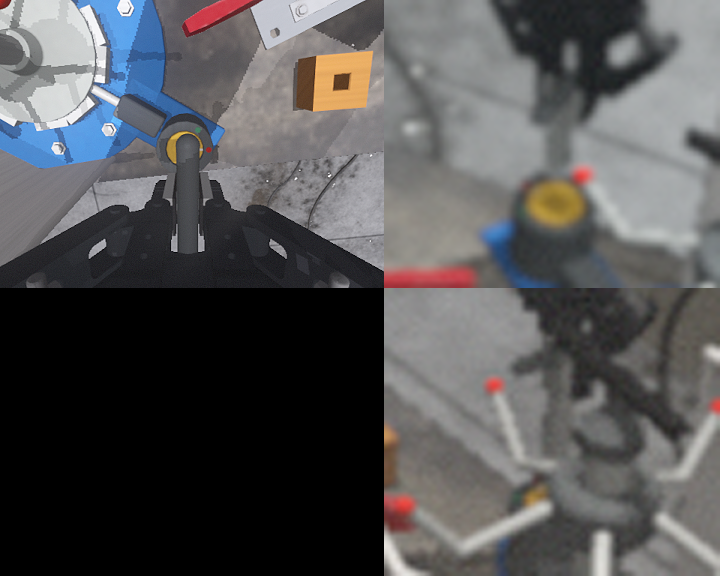

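The key hangs just above the barrel; brass peeks out on both sides of the bar at about (185,148) of the reduced wrist picture. I'll measure its offset, then lower.

Run:
```python
from h import *
w=cam("wrist"); s=st(); hsv=cv2.cvtColor(w["img"],cv2.COLOR_RGB2HSV)
y=(abs(hsv[...,0].astype(int)-25)<8)&(hsv[...,1]>110)&(hsv[...,2]>90); y[:170]=0;y[225:]=0;y[:,:215]=0;y[:,285:]=0
for v in range(176,218,4):
    x=np.nonzero(y[v])[0]
    if len(x): print(v,x.min(),x.max(),ray(w,(x.min()+x.max())/2,v,.065).round(4), np.ptp([ray(w,x.min(),v,.065)[1],ray(w,x.max(),v,.065)[1]]).round(4))
print(s["tcp_pos"],s["ee_rot"])
```

```text
176 234 257 [ 0.4696 -0.2007  0.065 ] 0.0169
180 229 263 [ 0.4726 -0.2007  0.065 ] 0.0251
184 225 266 [ 0.4756 -0.2015  0.065 ] 0.0303
188 223 268 [ 0.4787 -0.2018  0.065 ] 0.0334
192 223 269 [ 0.4818 -0.2018  0.065 ] 0.0343
196 222 234 [ 0.4834 -0.2156  0.065 ] 0.009
200 222 269 [ 0.488  -0.2029  0.065 ] 0.0353
204 223 268 [ 0.4912 -0.2033  0.065 ] 0.0339
208 225 266 [ 0.4943 -0.2037  0.065 ] 0.031
212 229 234 [ 0.4963 -0.2147  0.065 ] 0.0038
216 233 234 [ 0.4997 -0.2136  0.065 ] 0.0008
[ 0.487784   -0.20013716  0.14654445] [1.79998331e+02 4.93680754e-03 1.73446115e+02]
```

```bash
python3 -m crank '[{"translation":[0,-0.0022,0.01],"spin":0,"hand":1},{"translation":[0,-0.0022,0.02],"spin":0,"hand":1},{"translation":[0,-0.0022,0.028],"spin":0,"hand":1},{"translation":[0,-0.0022,0.034],"spin":0,"hand":1},{"translation":[0,-0.0022,0.04],"spin":0,"hand":1},{"translation":[0,-0.0022,0.04],"spin":0,"hand":1},{"translation":[0,-0.0022,0.04],"spin":0,"hand":1}]'
```

```text
t: 4.57
tcp_pos: [0.4874, -0.2033, 0.1059]
ee_rot: [180.0, -0.0, 173.4]
force: [0.2, -0.0, -1.3]
grip_width: 0.142
gripper_force: 79.2
```

```bash
python3 -m crank '[{"translation":[0,0,0.006],"spin":0,"hand":1},{"translation":[0,0,0.012],"spin":0,"hand":1},{"translation":[0,0,0.016],"spin":0,"hand":1},{"translation":[0,0,0.0165],"spin":0,"hand":1},{"translation":[0,0,0.0165],"spin":0,"hand":1}]'
python3 - <<'E'
from h import *
s=st();print(s["tcp_pos"],s["ee_rot"],s["force"],s["moment"])
E
```

```text
t: 4.98
tcp_pos: [0.4874, -0.2033, 0.0895]
ee_rot: [180.0, -0.0, 173.4]
force: [0.3, -0.6, -1.4]
grip_width: 0.147
gripper_force: 79.3
[ 0.48739569 -0.20332351  0.08951983] [ 1.79993867e+02 -2.28314766e-02  1.73365354e+02] [ 0.273756   -0.61405999 -1.36738595] [ 0.04264243 -0.03919049 -0.02991182]
```

```bash
python3 -m crank '[{"translation":[0,0,0],"spin":-0.12,"hand":1},{"translation":[0,0,0],"spin":-0.24,"hand":1},{"translation":[0,0,0],"spin":-0.36,"hand":1},{"translation":[0,0,0],"spin":-0.48,"hand":1},{"translation":[0,0,0],"spin":-0.6,"hand":1},{"translation":[0,0,0],"spin":-0.72,"hand":1},{"translation":[0,0,0],"spin":-0.84,"hand":1},{"translation":[0,0,0],"spin":-0.95,"hand":1},{"translation":[0,0,0],"spin":-1.03,"hand":1},{"translation":[0,0,0],"spin":-1.05,"hand":1}]'
python3 - <<'E'
from h import *
s=st();print(s["tcp_pos"],s["ee_rot"],s["force"],s["moment"])
E
```

```text
t: 5.82
tcp_pos: [0.487, -0.2012, 0.0895]
ee_rot: [179.8, 0.2, -126.1]
force: [-0.9, 8.3, 4.4]
grip_width: 0.148
gripper_force: 79.9
[ 0.48704651 -0.20124619  0.08951789] [ 1.79830671e+02  1.69671250e-01 -1.26140221e+02] [-0.8911419   8.27806148  4.36076733] [ 2.16629098  0.18046484 -0.09159739]
```

```bash
python3 -m crank '[{"translation":[0,0,0],"spin":-0.04,"hand":1},{"translation":[0,0,0],"spin":-0.07,"hand":1},{"translation":[0,0,0],"spin":-0.07,"hand":1}]'
python3 - <<'E'
from h import *
s=st();print(s["tcp_pos"],s["ee_rot"],s["force"],s["moment"])
E
```

```text
t: 6.07
tcp_pos: [0.4869, -0.2012, 0.0895]
ee_rot: [179.8, 0.2, -122.3]
force: [-0.9, 8.9, 3.6]
grip_width: 0.149
gripper_force: 80.0
[ 0.48691417 -0.20119032  0.08952029] [ 1.79828846e+02  1.78924761e-01 -1.22300217e+02] [-0.9325212   8.88734861  3.55450564] [ 2.22370848  0.29330736 -0.06341215]
```

```bash
python3 -m crank '[{"translation":[0,0,0],"spin":-0.04,"hand":1},{"translation":[0,0,0],"spin":-0.04,"hand":1},{"translation":[0,0,0],"spin":-0.02,"hand":0.6},{"translation":[0,0,0],"spin":-0.02,"hand":0.6},{"translation":[0,0,0],"spin":-0.02,"hand":0.6},{"translation":[0,0,-0.04],"spin":-0.02,"hand":0.6},{"translation":[0,0,-0.08],"spin":-0.02,"hand":0.6},{"translation":[0,0,-0.12],"spin":-0.02,"hand":0.6},{"translation":[0,0,-0.16],"spin":-0.02,"hand":0.6},{"translation":[0,0,-0.20],"spin":-0.02,"hand":0.6}]'
python3 -m crank '[{"translation":[0,0,-0.04],"spin":0.12,"hand":0.6},{"translation":[0,0,-0.06],"spin":0.24,"hand":0.6},{"translation":[0,0,-0.06],"spin":0.36,"hand":0.6},{"translation":[0,0,-0.06],"spin":0.48,"hand":0.6},{"translation":[0,0,-0.06],"spin":0.6,"hand":0.6},{"translation":[0,0,-0.06],"spin":0.72,"hand":0.6},{"translation":[0,0,-0.06],"spin":0.84,"hand":0.6},{"translation":[0,0,-0.06],"spin":0.95,"hand":0.6},{"translation":[0,0,-0.06],"spin":0.95,"hand":0.6}]'
python3 - <<'E'
from h import *
w=cam("wrist"); save(w,"w4.png",k=1.5)
s=st();print(s["tcp_pos"],s["ee_rot"],proj(w,(.485,-.202,.12)),proj(w,(.3782,-.3503,.287)))
E
```

```text
t: 6.9
tcp_pos: [0.4873, -0.2035, 0.292]
ee_rot: [-180.0, -0.0, -121.3]
force: [0.6, -0.7, 0.2]
grip_width: 0.401
gripper_force: 0.0
t: 7.65
tcp_pos: [0.4876, -0.2037, 0.3498]
ee_rot: [-180.0, 0.0, -176.0]
force: [0.5, 0.2, 0.3]
grip_width: 0.401
gripper_force: 0.0
[ 0.48762033 -0.20364283  0.34985796] [-1.79981264e+02  7.70444351e-03 -1.75646917e+02] [251.22579075 160.99813527] [15.19176149 15.59513771]
```

View pics/w4.png

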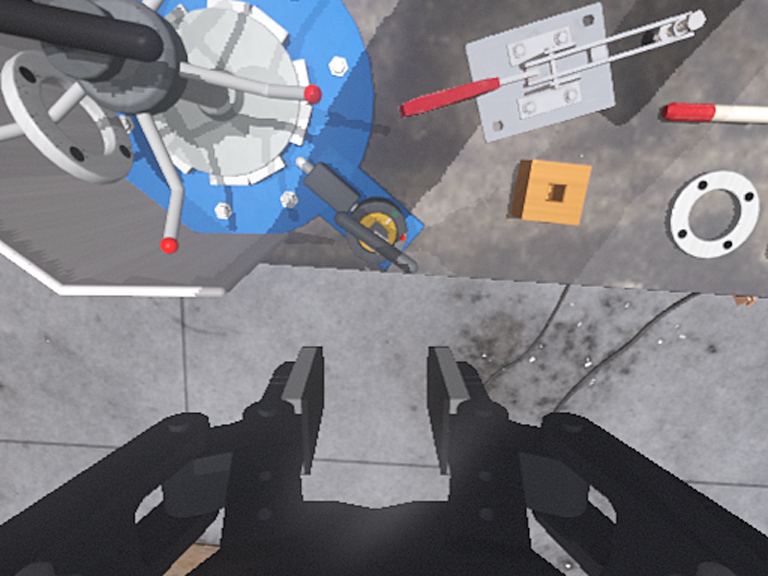

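The bolt is drawn (its tip near (300,160) off the ring), the key stands in the lock turned about a radian; flange at (715,213) is undisturbed.

```bash
cat >> h.py <<'E'
def flanges(w,zt=.01):
    g=cv2.cvtColor(w["img"],cv2.COLOR_RGB2GRAY); hsv=cv2.cvtColor(w["img"],cv2.COLOR_RGB2HSV)
    m=((g>165)&(hsv[...,1]<40)).astype(np.uint8); out=[]
    for c in cv2.findContours(m,0,2)[0]:
        if cv2.contourArea(c)<300: continue
        (u,v),_,_=cv2.fitEllipse(cv2.convexHull(c)); p=ray(w,u,v,zt)
        d=np.array([ray(w,*q[0],zt)[:2] for q in cv2.convexHull(c)])-p[:2]; R=np.hypot(*d.T); 
        if .03<R.mean()<.055: out.append((p[:2].round(4),R.min().round(3),R.max().round(3)))
    return out
E
python3 - <<'E'
from h import *
w=cam("wrist"); e=[ray(w,u/1.5,v/1.5,.119)[:2] for u,v in((340,216),(410,266))]; d=e[1]-e[0]; print("key",np.hypot(*d),np.degrees(np.arctan2(d[1],d[0])))
print(flanges(w)); go(.4895,.1455,.2,90)
E
```

```text
key 0.06996875184886851 58.56097338931983
[(array([0.8099, 0.2857]), np.float64(0.03), np.float64(0.047)), (array([ 0.8045, -0.1908]), np.float64(0.031), np.float64(0.074)), (array([0.7257, 0.2352]), np.float64(0.037), np.float64(0.051)), (array([ 0.7377, -0.1979]), np.float64(0.034), np.float64(0.066)), (array([ 0.7011, -0.432 ]), np.float64(0.022), np.float64(0.045)), (array([0.4501, 0.1473]), np.float64(0.042), np.float64(0.053)), (array([ 0.4532, -0.427 ]), np.float64(0.021), np.float64(0.062))]
pose [ 0.4876 -0.2036  0.3498] [-180.     0.  -175.5] j [-31.  15.   7.  82.  -0. -35.] -> [-0.029   0.3479  0.1497] spin 1.649
```

```bash
python3 -m crank '[{"translation":[-0.029,0.348,0],"spin":1.649,"hand":0.5},{"translation":[-0.029,0.348,0],"spin":1.649,"hand":0.5},{"translation":[-0.029,0.348,0],"spin":1.649,"hand":0.5},{"translation":[-0.029,0.348,0],"spin":1.649,"hand":0.5},{"translation":[-0.029,0.348,0.15],"spin":1.649,"hand":0.5},{"translation":[-0.029,0.348,0.15],"spin":1.649,"hand":0.5},{"translation":[-0.029,0.348,0.15],"spin":1.649,"hand":0.5},{"translation":[-0.029,0.348,0.15],"spin":1.649,"hand":0.5},{"translation":[-0.029,0.348,0.15],"spin":1.649,"hand":0.5},{"translation":[-0.029,0.348,0.15],"spin":1.649,"hand":0.5}]'
python3 - <<'E'
from h import *
go(.4895,.1455,.2,90); print([f for f in flanges(cam("wrist")) if f[2]<.056])
E
```

```text
t: 8.58
tcp_pos: [0.4906, 0.1393, 0.205]
ee_rot: [180.0, 0.0, 117.2]
force: [0.3, 0.5, 0.0]
grip_width: 0.496
gripper_force: 0.0
pose [0.4906 0.1393 0.205 ] [180.    0.  117.2] j [  8.  16. -14.  60.  -0.  70.] -> [0.006  0.0018 0.005 ] spin 0.474
[(array([ 0.765 , -0.0172]), np.float64(0.024), np.float64(0.047)), (array([0.3357, 0.1564]), np.float64(0.033), np.float64(0.055))]
```

```bash
python3 -m crank '[{"translation":[0.006,0.002,0.005],"spin":0.12,"hand":0.5},{"translation":[0.006,0.002,0.005],"spin":0.24,"hand":0.5},{"translation":[0.006,0.002,0.005],"spin":0.36,"hand":0.5},{"translation":[0.006,0.002,0.005],"spin":0.474,"hand":0.5},{"translation":[0.006,0.002,0.005],"spin":0.474,"hand":0.5}]'
cat >> h.py <<'E'
def ring(w,x,y,R=.06):
    "flange ring near (x,y): bright, grey pixels within R; centre from hull circle on the plane z=.01"
    g=cv2.cvtColor(w["img"],cv2.COLOR_RGB2GRAY).astype(int); hsv=cv2.cvtColor(w["img"],cv2.COLOR_RGB2HSV)
    V,U=np.mgrid[0:g.shape[0],0:g.shape[1]]; o=-w["R"].T@w["t"]
    d=np.stack([(U-w["c"][0])/w["F"],(V-w["c"][1])/w["F"],np.ones_like(U)],-1)@w["R"]; P=o+d*((.01-o[2])/d[...,2])[...,None]
    roi=(np.hypot(P[...,0]-x,P[...,1]-y)<R)&(d[...,2]<0)
    if roi.sum()<200: return None
    t,_=cv2.threshold(g[roi].astype(np.uint8).reshape(-1,1),0,255,cv2.THRESH_OTSU)
    m=(roi&(g>t)&(hsv[...,1]<60)).astype(np.uint8); m=cv2.morphologyEx(m,cv2.MORPH_OPEN,np.ones((3,3),np.uint8))
    c=max(cv2.findContours(m,0,2)[0],key=cv2.contourArea); H=P[tuple(cv2.convexHull(c)[:,0,::-1].T)][:,:2]
    ctr,rad=cv2.minEnclosingCircle(H.astype(np.float32)*1000); return "thr",t,"centre",np.round(ctr,1),"R",round(rad,1),"area mm2/4453:",round(cv2.contourArea(P[tuple(c[:,0,::-1].T)][:,:2].astype(np.float32)*1000))
E
python3 - <<'E'
from h import *
go(.4895,.1455,.2,90); w=cam("wrist"); print(proj(w,(.4535,.1455,.01))); print(ring(w,.4535,.1455)); s=cam("scene")
for p in((.4535,.1455),(.3436,.3277),(.4192,.4042)): print(ring(s,*p))
E
```

```text
t: 9.05
tcp_pos: [0.4899, 0.1441, 0.2009]
ee_rot: [180.0, 0.0, 90.0]
force: [0.3, 0.4, -0.3]
grip_width: 0.501
gripper_force: 0.0
pose [0.4899 0.1441 0.2009] [180.   0.  90.] j [  8.  16. -14.  60.  -0.  98.] -> [ 0.0014 -0.0004  0.0009] spin 0.001
[216.28055902 168.91558943]
('thr', 202.0, 'centre', array([453.3, 145.3]), 'R', 44.5, 'area mm2/4453:', 2669)
('thr', 157.0, 'centre', array([453.6, 145.7]), 'R', 47.9, 'area mm2/4453:', 3511)
('thr', 168.0, 'centre', array([333.5, 333.9]), 'R', 24.4, 'area mm2/4453:', 763)
('thr', 174.0, 'centre', array([410.3, 425.1]), 'R', 24.8, 'area mm2/4453:', 772)
```

```bash
python3 -m crank '[{"translation":[0.001,0,0.04],"spin":0,"hand":0.5},{"translation":[0.001,0,0.08],"spin":0,"hand":0.5},{"translation":[0.001,0,0.12],"spin":0,"hand":0.5},{"translation":[0.001,0,0.16],"spin":0,"hand":0.5},{"translation":[0.001,0,0.185],"spin":0,"hand":0.5},{"translation":[0.001,0,0.198],"spin":0,"hand":0.5},{"translation":[0.001,0,0.198],"spin":0,"hand":0.8},{"translation":[0.001,0,0.198],"spin":0,"hand":1},{"translation":[0.001,0,0.198],"spin":0,"hand":1},{"translation":[0.001,0,0.198],"spin":0,"hand":1}]' 100
python3 -m crank '[{"translation":[0,0,0],"spin":0,"hand":1},{"translation":[0,0,0],"spin":0,"hand":1},{"translation":[0,0,-0.02],"spin":0,"hand":1},{"translation":[0,0,-0.06],"spin":0,"hand":1},{"translation":[0,0,-0.1],"spin":0,"hand":1},{"translation":[0,0,-0.14],"spin":0,"hand":1},{"translation":[0,0,-0.18],"spin":0,"hand":1},{"translation":[0,0,-0.22],"spin":0,"hand":1},{"translation":[0,0,-0.26],"spin":0,"hand":1},{"translation":[0,0,-0.28],"spin":0,"hand":1}]'
```

```text
t: 9.98
tcp_pos: [0.4902, 0.1451, 0.0036]
ee_rot: [179.9, -0.0, 90.2]
force: [0.2, -0.4, -3.9]
grip_width: 0.17
gripper_force: 94.8
t: 10.82
tcp_pos: [0.4908, 0.1453, 0.2881]
ee_rot: [179.7, -0.0, 90.2]
force: [0.9, 0.6, -3.9]
grip_width: 0.17
gripper_force: 95.4
```

```bash
python3 -m crank '[{"translation":[-0.265,-0.06,-0.012],"spin":-1.45,"hand":1},{"translation":[-0.265,-0.06,-0.012],"spin":-1.45,"hand":1},{"translation":[-0.265,-0.06,-0.012],"spin":-1.45,"hand":1},{"translation":[-0.265,-0.06,-0.012],"spin":-1.45,"hand":1},{"translation":[-0.265,-0.06,-0.012],"spin":-1.45,"hand":1},{"translation":[-0.265,-0.06,-0.012],"spin":-1.45,"hand":1},{"translation":[-0.265,-0.06,-0.012],"spin":-1.45,"hand":1},{"translation":[-0.265,-0.06,-0.012],"spin":-1.45,"hand":1},{"translation":[-0.265,-0.06,-0.012],"spin":-1.45,"hand":1},{"translation":[-0.265,-0.06,-0.012],"spin":-1.45,"hand":1}]'
python3 -m crank '[{"translation":[0,0,0],"spin":-0.1,"hand":1},{"translation":[0,0,0],"spin":-0.2,"hand":1},{"translation":[0,0,0],"spin":-0.2,"hand":1},{"translation":[0,0,0],"spin":-0.2,"hand":1}]'
cat >> h.py <<'E'
def reds(w,zt=.212):
    hsv=cv2.cvtColor(w["img"],cv2.COLOR_RGB2HSV); m=(((hsv[...,0]<8)|(hsv[...,0]>172))&(hsv[...,1]>140)&(hsv[...,2]>110)).astype(np.uint8)
    n,_,s,c=cv2.connectedComponentsWithStats(m); return [(s[i,4],c[i].round(1),ray(w,*c[i],zt)[:2].round(4)) for i in range(1,n) if s[i,4]>15]
E
python3 - <<'E'
from h import *
go(.43,-.12,.3,173); w=cam("wrist"); print(reds(w)); save(w,"w5.png",k=1.3)
for p in((.3782,-.3503,.28),(.3890,-.2430,.212)): print(proj(w,p))
E
```

```text
t: 11.65
tcp_pos: [0.4298, -0.1213, 0.2951]
ee_rot: [180.0, 0.0, 154.8]
force: [-0.1, 0.7, -3.0]
grip_width: 0.168
gripper_force: 95.6
t: 11.98
tcp_pos: [0.4302, -0.12, 0.295]
ee_rot: [180.0, 0.0, 165.9]
force: [-0.2, -1.3, -3.3]
grip_width: 0.176
gripper_force: 95.6
pose [ 0.4302 -0.12    0.295 ] [180.    0.  165.9] j [-25.   6. -12.  71.   0. -11.] -> [ 0.0002 -0.0001 -0.005 ] spin -0.124
[(np.int32(464), array([397.9,  59.7]), array([0.3597, 0.001 ])), (np.int32(677), array([209.2, 118.3]), array([ 0.3657, -0.133 ])), (np.int32(146), array([ 73.1, 185. ]), array([ 0.3877, -0.2456])), (np.int32(133), array([ 22.4, 310.4]), array([ 0.4795, -0.3305]))]
[-177.1806357   244.22212255]
[ 76.9970394  185.79891703]
```

View pics/w5.png

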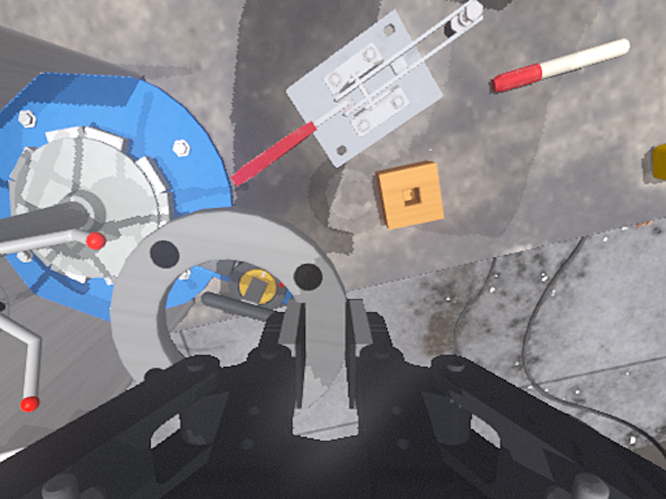

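Flange level in hand, bore at about (205,310) display; tip A at (95,241) and tip E at (30,404). These give the axis (0.376,-0.351) with A at 83.4°, and lock distance 185 mm checks.

Run:
```python
from h import *
go(.3924,-.2089,.26,173.4)
```

```text
pose [ 0.4303 -0.12    0.295 ] [180.    0.  165.9] j [-25.   6. -12.  71.   0. -11.] -> [ 0.015  -0.0955  0.035 ] spin -0.131
```

```bash
python3 -m crank '[{"translation":[0.005,-0.03,0.02],"spin":-0.1,"hand":1},{"translation":[0.01,-0.06,0.035],"spin":-0.131,"hand":1},{"translation":[0.015,-0.0955,0.035],"spin":-0.131,"hand":1},{"translation":[0.015,-0.0955,0.035],"spin":-0.131,"hand":1},{"translation":[0.015,-0.0955,0.035],"spin":-0.131,"hand":1},{"translation":[0.015,-0.0955,0.035],"spin":-0.131,"hand":1}]'
python3 - <<'E'
from h import *
go(.3924,-.2089,.2,173.4); w=cam("wrist"); print(reds(w)); save(w,"w6.png",k=1.3)
E
```

```text
t: 12.53
tcp_pos: [0.3928, -0.209, 0.2599]
ee_rot: [180.0, 0.0, 173.4]
force: [-0.8, 0.3, -2.8]
grip_width: 0.17
gripper_force: 95.9
pose [ 0.3928 -0.209   0.2599] [180.    0.  173.4] j [-37.   7. -17.  66.   0. -31.] -> [0.0004 0.0001 0.0599] spin 0.0
[(np.int32(325), array([53.7, 42.6]), array([ 0.2787, -0.3062])), (np.int32(471), array([493.1, 102.3]), array([ 0.3396, -0.0582])), (np.int32(847), array([301.8, 142. ]), array([ 0.35  , -0.1718])), (np.int32(179), array([192.9, 212.9]), array([ 0.3877, -0.2453]))]
```

View pics/w6.png

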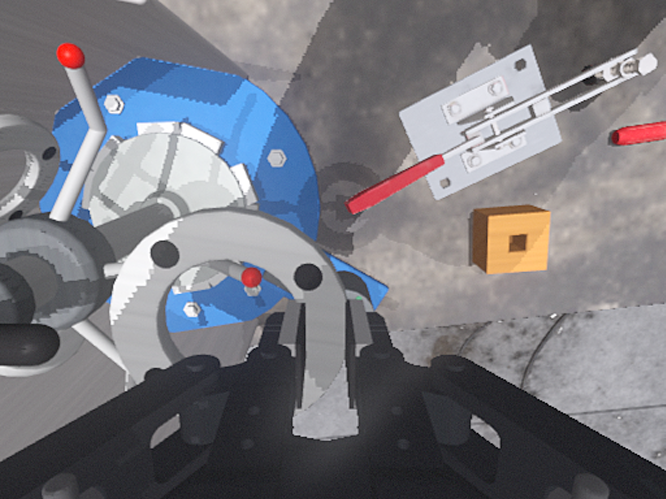

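Tip A at (251,276) shows through the bore near the finger side, as planned. Lowering.

```bash
python3 -m crank '[{"translation":[0,0,0.02],"spin":0,"hand":1},{"translation":[0,0,0.036],"spin":0,"hand":1},{"translation":[0,0,0.046],"spin":0,"hand":1},{"translation":[0,0,0.053],"spin":0,"hand":1},{"translation":[0,0,0.058],"spin":0,"hand":1},{"translation":[0,0,0.061],"spin":0,"hand":1},{"translation":[0,0,0.061],"spin":0,"hand":1}]'
```

```text
t: 13.17
tcp_pos: [0.393, -0.2088, 0.1987]
ee_rot: [180.0, -0.0, 173.6]
force: [0.1, -0.4, -2.8]
grip_width: 0.172
gripper_force: 95.9
```

```bash
python3 -m crank '[{"translation":[0,0,0.003],"spin":0,"hand":1},{"translation":[0,0,0.004],"spin":0,"hand":1},{"translation":[0,0,0.004],"spin":0,"hand":1}]'
python3 -m crank '[{"translation":[0,0,0.001],"spin":0,"hand":1},{"translation":[0,0,0.003],"spin":0,"hand":1},{"translation":[0,0,0.003],"spin":0,"hand":1}]'
```

```text
t: 13.42
tcp_pos: [0.3929, -0.2092, 0.1949]
ee_rot: [-180.0, 0.0, 173.6]
force: [-0.3, -0.1, -2.7]
grip_width: 0.17
gripper_force: 95.8
t: 13.67
tcp_pos: [0.393, -0.2095, 0.1919]
ee_rot: [-180.0, 0.0, 173.6]
force: [0.5, -1.1, 0.8]
grip_width: 0.173
gripper_force: 96.2
```

Contact with the hook now; releasing gently.

```bash
python3 -m crank '[{"translation":[0,0,0],"spin":0,"hand":0.76},{"translation":[0,0,0],"spin":0,"hand":0.72},{"translation":[0,0,0],"spin":0,"hand":0.7},{"translation":[0,0,0],"spin":0,"hand":0.7},{"translation":[0,0,0],"spin":0,"hand":0.7},{"translation":[0,0,0],"spin":0,"hand":0.7}]'
python3 - <<'E'
from h import *
w=cam("wrist"); save(w,"w7.png"); print(st()["force"])
s=cam("side"); p=proj(s,(.385,-.27,.18)).astype(int); save(s,"s7.png",(p[0]-60,p[1]-60,p[0]+60,p[1]+60),3.2)
a=cv2.imread("pics/w7.png"); b=cv2.imread("pics/s7.png"); b=cv2.resize(b,(384,384)); cv2.imwrite("pics/c7.png",cv2.resize(np.hstack([a,b]),None,fx=.89,fy=.89))
E
```

```text
t: 14.17
tcp_pos: [0.3929, -0.2091, 0.1919]
ee_rot: [180.0, 0.0, 173.6]
force: [-0.2, -0.2, 0.2]
grip_width: 0.301
gripper_force: 0.0
[0.85029064 0.28026234 0.24946045]
```

View pics/c7.png

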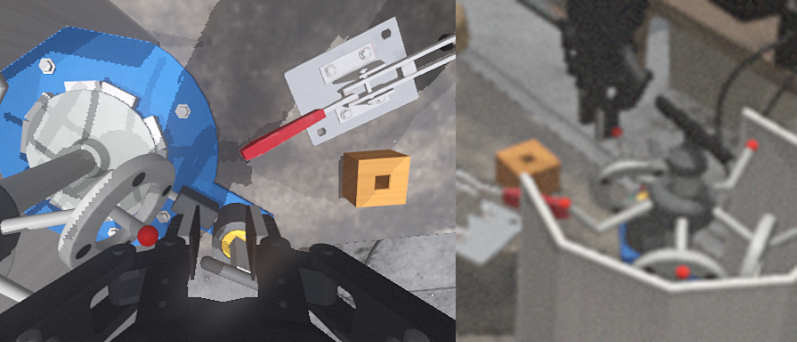

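The flange hangs on hook A (ring at (115,215), tip through its bore at (148,236)); hand free. Next, up and to the top bar.

```bash
python3 -m crank '[{"translation":[0,0,-0.03],"spin":0,"hand":0.7},{"translation":[0,0,-0.07],"spin":0,"hand":0.7},{"translation":[0,0,-0.11],"spin":0,"hand":0.6},{"translation":[0,0,-0.14],"spin":0.12,"hand":0.5},{"translation":[0,0,-0.14],"spin":0.24,"hand":0.5},{"translation":[0,-0.03,-0.14],"spin":0.36,"hand":0.5},{"translation":[0,-0.07,-0.14],"spin":0.48,"hand":0.5},{"translation":[0,-0.11,-0.14],"spin":0.6,"hand":0.5},{"translation":[0,-0.143,-0.14],"spin":0.72,"hand":0.5},{"translation":[0,-0.143,-0.14],"spin":0.84,"hand":0.5}]'
python3 - <<'E'
from h import *
go(.376,-.351,.332,83.4); w=cam("wrist"); print(reds(w))
g=cv2.cvtColor(w["img"],cv2.COLOR_RGB2GRAY); print(proj(w,(.376,-.351,.287)))
E
```

```text
t: 15.1
tcp_pos: [0.3759, -0.3564, 0.3309]
ee_rot: [-179.9, 0.0, 124.9]
force: [-1.3, 0.3, -0.2]
grip_width: 0.499
gripper_force: 0.0
pose [ 0.3759 -0.3564  0.3309] [-179.9    0.   124.9] j [-52.  14.   2.  78.  -0.   4.] -> [ 0.0044  0.0031 -0.0011] spin 0.724
[(np.int32(484), array([343.8,  23.3]), array([ 0.3612, -0.2103])), (np.int32(112), array([186.1,  66.4]), array([ 0.2792, -0.3047])), (np.int32(116), array([342.9,  84.6]), array([ 0.3887, -0.2447])), (np.int32(89), array([135.1, 204.5]), array([ 0.3021, -0.4277])), (np.int32(89), array([360.2, 227.8]), array([ 0.4799, -0.3305])), (np.int32(43), array([118.3, 255.5]), array([ 0.3137, -0.4804])), (np.int32(62), array([133.5, 279. ]), array([ 0.3374, -0.494 ])), (np.int32(68), array([240.8, 287.8]), array([ 0.4264, -0.4434]))]
[254.20825064 210.52652909]
```

```bash
python3 -m crank '[{"translation":[0.0054,0.003,0],"spin":0.12,"hand":0.5},{"translation":[0.0054,0.003,0],"spin":0.24,"hand":0.5},{"translation":[0.0054,0.003,0],"spin":0.36,"hand":0.5},{"translation":[0.0054,0.003,0],"spin":0.48,"hand":0.5},{"translation":[0.0054,0.003,0],"spin":0.6,"hand":0.5},{"translation":[0.0054,0.003,0],"spin":0.7365,"hand":0.5},{"translation":[0.0054,0.003,0.03],"spin":0.7365,"hand":0.5},{"translation":[0.0054,0.003,0.055],"spin":0.7365,"hand":0.5},{"translation":[0.0054,0.003,0.065],"spin":0.7365,"hand":0.5},{"translation":[0.0054,0.003,0.065],"spin":0.7365,"hand":0.7}]' 60
python3 -m crank '[{"translation":[0,0,0],"spin":0,"hand":0.8},{"translation":[0,0,0],"spin":0,"hand":1},{"translation":[0,0,0],"spin":0,"hand":1},{"translation":[0,0,0],"spin":0,"hand":1}]'
```

```text
t: 15.98
tcp_pos: [0.3753, -0.3435, 0.265]
ee_rot: [-179.8, -0.2, 83.4]
force: [0.5, 0.3, 0.6]
grip_width: 0.375
gripper_force: 0.0
t: 16.32
tcp_pos: [0.3756, -0.345, 0.2681]
ee_rot: [-180.0, 0.0, 83.3]
force: [-5.6, 2.6, 0.2]
grip_width: 0.14
gripper_force: 58.6
```

```bash
python3 -m crank '[{"translation":[0,0,0],"spin":0,"hand":0.75},{"translation":[-0.005,0,0],"spin":0,"hand":0.75},{"translation":[-0.005,0,0],"spin":0,"hand":0.75},{"translation":[-0.005,0,0],"spin":0.01,"hand":1},{"translation":[-0.005,0,0],"spin":0.01,"hand":1},{"translation":[-0.005,0,0],"spin":0.01,"hand":1},{"translation":[-0.005,0,0],"spin":0.01,"hand":1}]'
python3 -m crank '[{"translation":[0,0,0],"spin":0.03,"hand":1},{"translation":[0,0,0],"spin":0.08,"hand":1},{"translation":[0,0,0],"spin":0.15,"hand":1},{"translation":[0,0,0],"spin":0.23,"hand":1},{"translation":[0,0,0],"spin":0.31,"hand":1},{"translation":[0,0,0],"spin":0.39,"hand":1},{"translation":[0,0,0],"spin":0.47,"hand":1},{"translation":[0,0,0],"spin":0.55,"hand":1},{"translation":[0,0,0],"spin":0.63,"hand":1},{"translation":[0,0,0],"spin":0.71,"hand":1}]'
python3 - <<'E'
from h import *
w=cam("wrist"); print(st()["force"],st()["moment"],st()["tcp_pos"],st()["ee_rot"]); print(reds(w))
E
```

```text
t: 16.9
tcp_pos: [0.3749, -0.3509, 0.2678]
ee_rot: [-180.0, 0.1, 82.6]
force: [-5.6, -0.6, 7.1]
grip_width: 0.135
gripper_force: 58.6
t: 17.73
tcp_pos: [0.3749, -0.3509, 0.2678]
ee_rot: [179.9, 0.1, 41.7]
force: [-6.1, -1.2, 6.3]
grip_width: 0.138
gripper_force: 58.6
[-6.43972155 -1.0283217   5.80637142] [-0.19792023  1.20632173 -0.3046277 ] [ 0.37492175 -0.35086722  0.26778206] [1.79948304e+02 1.17626267e-01 4.13543526e+01]
[(np.int32(909), array([93. , 42.8]), array([ 0.3915, -0.2134])), (np.int32(241), array([248.7,  38. ]), array([ 0.4539, -0.2794])), (np.int32(203), array([406. , 161.8]), array([ 0.4672, -0.4038])), (np.int32(200), array([ 93. , 163.7]), array([ 0.3316, -0.2536])), (np.int32(64), array([469.9, 316.1]), array([ 0.4225, -0.5296])), (np.int32(17), array([506.7, 324. ]), array([ 0.4367, -0.5561])), (np.int32(19), array([475.5, 336.2]), array([ 0.4142, -0.5474]))]
```

```bash
python3 -m crank '[{"translation":[0,0,0],"spin":0.08,"hand":1},{"translation":[0,0,0],"spin":0.16,"hand":1},{"translation":[0,0,0],"spin":0.24,"hand":1},{"translation":[0,0,0],"spin":0.32,"hand":1},{"translation":[0,0,0],"spin":0.4,"hand":1},{"translation":[0,0,0],"spin":0.46,"hand":1},{"translation":[0,0,0],"spin":0.51,"hand":1},{"translation":[0,0,0],"spin":0.535,"hand":1},{"translation":[0,0,0],"spin":0.535,"hand":1}]'
python3 -m crank '[{"translation":[0,0,0],"spin":0,"hand":0.6},{"translation":[0,0,0],"spin":0,"hand":0.6},{"translation":[0,0,0],"spin":0,"hand":0.6},{"translation":[0,0,-0.03],"spin":0,"hand":0.6},{"translation":[0,0,-0.065],"spin":0,"hand":0.6},{"translation":[0,0,-0.065],"spin":0,"hand":0.6},{"translation":[0,0,-0.065],"spin":0,"hand":0.6}]'
python3 - <<'E'
from h import *
w=cam("wrist"); print(st()["tcp_pos"],st()["ee_rot"])
for n,p,q in reds(w):
    d=q-[.3753,-.3502]; a=np.degrees(np.arctan2(d[1],d[0]))
    if .09<np.hypot(*d)<.12: print(p,q,round(np.hypot(*d),3),a.round(1),((a-82.7+36)%72-36).round(1))
s=cam("scene"); w=cam("wrist"); save(s,"s8.png")
for p in((.4192,.4042),(.3436,.3277)): print(ring(s,*p,R=.075))
E
```

```text
t: 18.53
tcp_pos: [0.3749, -0.3509, 0.2678]
ee_rot: [179.9, 0.1, 11.2]
force: [-5.3, -1.7, 6.5]
grip_width: 0.137
gripper_force: 58.6
t: 19.12
tcp_pos: [0.3764, -0.3508, 0.3335]
ee_rot: [179.8, -0.1, 11.3]
force: [-0.5, -0.5, -0.2]
grip_width: 0.394
gripper_force: 0.0
[ 0.37588678 -0.35028364  0.33209826] [ 1.79947816e+02 -3.95131664e-02  1.13419111e+01]
[249.5  57.9] [ 0.4792 -0.3299] 0.106 11.1 0.4
[130.5 150.5] [ 0.3876 -0.245 ] 0.106 83.3 0.6
[367.5 151.1] [ 0.4268 -0.4431] 0.106 -61.0 0.3Traceback (most recent call last):
  File "<stdin>", line 7, in <module>
  File "h.py", line 45, in ring
    c=max(cv2.findContours(m,0,2)[0],key=cv2.contourArea); H=P[tuple(cv2.convexHull(c)[:,0,::-1].T)][:,:2]
ValueError: max() iterable argument is empty
```

```bash
python3 -m crank '[{"translation":[0.147,-0.613,0],"spin":-1.374,"hand":0.5},{"translation":[0.147,-0.613,0],"spin":-1.374,"hand":0.5},{"translation":[0.147,-0.613,0],"spin":-1.374,"hand":0.5},{"translation":[0.147,-0.613,0],"spin":-1.374,"hand":0.5},{"translation":[0.147,-0.613,0],"spin":-1.374,"hand":0.5},{"translation":[0.147,-0.613,0],"spin":-1.374,"hand":0.5},{"translation":[0.147,-0.613,0],"spin":-1.374,"hand":0.5},{"translation":[0.147,-0.613,0],"spin":-1.374,"hand":0.5},{"translation":[0.147,-0.613,0],"spin":-1.374,"hand":0.5},{"translation":[0.147,-0.613,0],"spin":-1.374,"hand":0.5}]'
python3 - <<'E'
from h import *
go(.4,.28,.28,90)
E
```

```text
t: 20.1
tcp_pos: [0.3901, 0.0683, 0.331]
ee_rot: [-179.9, 0.0, 83.3]
force: [1.7, -1.0, 0.1]
grip_width: 0.497
gripper_force: 0.0
pose [0.3901 0.0683 0.331 ] [-179.9    0.    83.3] j [ -1.   0. -14.  76.   0.  96.] -> [ 0.2114 -0.0148  0.051 ] spin -0.117
```

```bash
python3 -m crank '[{"translation":[0.211,-0.0148,0.05],"spin":-0.117,"hand":0.5},{"translation":[0.211,-0.0148,0.05],"spin":-0.117,"hand":0.5},{"translation":[0.211,-0.0148,0.05],"spin":-0.117,"hand":0.5},{"translation":[0.211,-0.0148,0.05],"spin":-0.117,"hand":0.5},{"translation":[0.211,-0.0148,0.05],"spin":-0.117,"hand":0.5},{"translation":[0.211,-0.0148,0.05],"spin":-0.117,"hand":0.5},{"translation":[0.211,-0.0148,0.05],"spin":-0.117,"hand":0.5},{"translation":[0.211,-0.0148,0.05],"spin":-0.117,"hand":0.5}]'
python3 - <<'E'
from h import *
go(.4,.28,.28,90); w=cam("wrist"); save(w,"w8.png")
for p in((.4192,.4042),(.3436,.3277)): print(proj(w,(*p,.01)),ring(w,*p,R=.075),ring(w,*p,R=.055))
E
```

```text
t: 20.77
tcp_pos: [0.4016, 0.2773, 0.2808]
ee_rot: [-179.9, 0.1, 89.7]
force: [-0.1, 0.1, 0.7]
grip_width: 0.504
gripper_force: 0.0
pose [0.4016 0.2773 0.2808] [-1.799e+02  1.000e-01  8.970e+01] j [ 26.  11.  -8.  70.  -0. 116.] -> [ 0.0027 -0.0016  0.0008] spin -0.004
[263.92138611  55.38606096] ('thr', 201.0, 'centre', array([436.9, 406.3]), 'R', 44.4, 'area mm2/4453:', 5793) ('thr', 201.0, 'centre', array([436.6, 406. ]), 'R', 44.3, 'area mm2/4453:', 5430)
[205.18427047 119.4519355 ] ('thr', 208.0, 'centre', array([345.5, 301.4]), 'R', 44.4, 'area mm2/4453:', 5566) ('thr', 208.0, 'centre', array([345.5, 301.5]), 'R', 44.4, 'area mm2/4453:', 2120)
```

```bash
python3 -m crank '[{"translation":[0.024,-0.02,0.04],"spin":0,"hand":0.58},{"translation":[0.024,-0.02,0.08],"spin":0,"hand":0.58},{"translation":[0.024,-0.02,0.12],"spin":0,"hand":0.58},{"translation":[0.024,-0.02,0.16],"spin":0,"hand":0.58},{"translation":[0.024,-0.02,0.20],"spin":0,"hand":0.58},{"translation":[0.024,-0.02,0.24],"spin":0,"hand":0.58},{"translation":[0.024,-0.02,0.265],"spin":0,"hand":0.58},{"translation":[0.024,-0.02,0.277],"spin":0,"hand":0.58},{"translation":[0.024,-0.02,0.277],"spin":0,"hand":0.8},{"translation":[0.024,-0.02,0.277],"spin":0,"hand":1}]' 100
python3 -m crank '[{"translation":[0,0,0],"spin":0,"hand":1},{"translation":[0,0,0],"spin":0,"hand":1},{"translation":[0,0,0],"spin":0,"hand":1},{"translation":[0,0,0],"spin":0,"hand":1},{"translation":[0,0,-0.02],"spin":0,"hand":1},{"translation":[0,0,-0.06],"spin":0,"hand":1},{"translation":[0,0,-0.1],"spin":0,"hand":1},{"translation":[0,0,-0.14],"spin":0,"hand":1},{"translation":[0,0,-0.18],"spin":0,"hand":1},{"translation":[0,0,-0.22],"spin":0,"hand":1}]'
python3 -m crank '[{"translation":[0,0,-0.04],"spin":0,"hand":1},{"translation":[0,0,-0.07],"spin":0,"hand":1},{"translation":[0,0,-0.07],"spin":0,"hand":1}]'
python3 - <<'E'
from h import *
s=st(); w=cam("wrist"); save(w,"w9.png"); R=Ro.from_euler('xyz',s["ee_rot"],degrees=True).as_matrix()
p=s["tcp_pos"]+R@np.array([0,-.036,-.006]); print(proj(w,p))
# flange in hand: bright pixels left of finger, compare with the first carry
for n in("w5.png","w9.png"):
    im=cv2.imread("pics/"+n); im=cv2.resize(im,(512,384)); g=cv2.cvtColor(im,cv2.COLOR_BGR2GRAY); print([np.round([ (np.nonzero(g[v,60:300]>150)[0]+60).min(initial=999),(np.nonzero(g[v,60:300]>150)[0]+60).max(initial=0)]) for v in range(165,300,15)])
go(.3916,-.208,.26,172.9)
E
```

```text
t: 21.65
tcp_pos: [0.3826, 0.3004, 0.005]
ee_rot: [-179.9, 0.0, 89.5]
force: [0.1, 0.9, -2.4]
grip_width: 0.164
gripper_force: 94.8
t: 22.48
tcp_pos: [0.382, 0.3014, 0.2274]
ee_rot: [180.0, -0.0, 89.7]
force: [0.9, 0.8, -4.5]
grip_width: 0.163
gripper_force: 95.4
t: 22.73
tcp_pos: [0.3847, 0.303, 0.3014]
ee_rot: [179.5, -0.3, 89.7]
force: [0.6, 0.5, -3.0]
grip_width: 0.164
gripper_force: 95.5
[175.04554209 253.46020402]
[array([ 69, 299]), array([ 60, 299]), array([ 60, 297]), array([ 60, 278]), array([ 68, 299]), array([ 84, 299]), array([ 86, 299]), array([ 91, 275]), array([ 98, 265])]
[array([147, 288]), array([112, 229]), array([101, 246]), array([ 63, 255]), array([ 62, 179]), array([ 69, 154]), array([ 82, 122]), array([ 92, 274]), array([101, 264])]
pose [0.3839 0.3025 0.2981] [179.7  -0.2  89.7] j [ 30.  11.  -7.  72.  -0. 120.] -> [-0.5106  0.0104  0.0365] spin -1.453
```

```bash
python3 -m crank '[{"translation":[-0.43,0.03,0],"spin":-1.45,"hand":1},{"translation":[-0.43,0.03,0],"spin":-1.45,"hand":1},{"translation":[-0.43,0.03,0],"spin":-1.45,"hand":1},{"translation":[-0.43,0.03,0],"spin":-1.45,"hand":1},{"translation":[-0.43,0.03,0],"spin":-1.45,"hand":1},{"translation":[-0.43,0.03,0],"spin":-1.45,"hand":1},{"translation":[-0.43,0.03,0],"spin":-1.45,"hand":1},{"translation":[-0.43,0.03,0],"spin":-1.45,"hand":1},{"translation":[-0.43,0.03,0],"spin":-1.45,"hand":1},{"translation":[-0.43,0.03,0],"spin":-1.45,"hand":1}]'
python3 -m crank '[{"translation":[0,0,0],"spin":-0.12,"hand":1},{"translation":[0,0,0],"spin":-0.2,"hand":1},{"translation":[0,0,0],"spin":-0.2,"hand":1},{"translation":[0,0,0],"spin":-0.2,"hand":1}]'
python3 - <<'E'
from h import *
go(.3925,-.2088,.26,173.3); print(reds(cam("wrist")))
E
```

```text
t: 23.62
tcp_pos: [0.4048, -0.0434, 0.2936]
ee_rot: [-180.0, -0.1, 149.1]
force: [1.6, 0.1, -2.4]
grip_width: 0.158
gripper_force: 95.5
t: 23.95
tcp_pos: [0.4052, -0.0419, 0.2939]
ee_rot: [180.0, -0.1, 160.1]
force: [0.5, -0.4, -2.6]
grip_width: 0.162
gripper_force: 95.6
pose [ 0.4052 -0.0419  0.2939] [ 1.800e+02 -1.000e-01  1.601e+02] j [-16.   2. -17.  71.   0.   4.] -> [-0.045  -0.1612  0.0338] spin -0.231
[(np.int32(422), array([334.4,  86.4]), array([0.3489, 0.0405])), (np.int32(206), array([167.3, 152. ]), array([ 0.3512, -0.0856])), (np.int32(116), array([  4.6, 262.3]), array([ 0.3881, -0.2447]))]
```

```bash
python3 -m crank '[{"translation":[-0.01,-0.04,0.02],"spin":-0.12,"hand":1},{"translation":[-0.02,-0.08,0.033],"spin":-0.231,"hand":1},{"translation":[-0.033,-0.12,0.033],"spin":-0.231,"hand":1},{"translation":[-0.045,-0.161,0.033],"spin":-0.231,"hand":1},{"translation":[-0.045,-0.161,0.033],"spin":-0.231,"hand":1},{"translation":[-0.045,-0.161,0.033],"spin":-0.231,"hand":1},{"translation":[-0.045,-0.161,0.033],"spin":-0.231,"hand":1}]'
python3 - <<'E'
from h import *
go(.3925,-.2088,.195,173.3); w=cam("wrist"); print(reds(w)); save(w,"w10.png")
a=cv2.cvtColor(cv2.resize(cv2.imread("pics/w6.png"),(512,384)),cv2.COLOR_BGR2GRAY).astype(int); b=cv2.cvtColor(cv2.imread("pics/w10.png"),cv2.COLOR_BGR2GRAY).astype(int)
for v in (190,215,240,265): print(v,[x for x in range(80,260,6) if a[v,x]>140],[x for x in range(80,260,6) if b[v,x]>140])
E
```

```text
t: 24.58
tcp_pos: [0.3935, -0.209, 0.2613]
ee_rot: [180.0, -0.1, 173.3]
force: [-0.4, 0.3, -3.5]
grip_width: 0.164
gripper_force: 95.9
pose [ 0.3935 -0.209   0.2613] [ 1.800e+02 -1.000e-01  1.733e+02] j [-37.   7. -16.  67.   0. -31.] -> [0.001  0.     0.0663] spin -0.0
[(np.int32(319), array([54.7, 42.1]), array([ 0.2787, -0.3061])), (np.int32(484), array([492.6, 101.3]), array([ 0.3402, -0.0572])), (np.int32(834), array([301.6, 141.1]), array([ 0.3504, -0.1716])), (np.int32(175), array([193.3, 211.3]), array([ 0.3877, -0.2451]))]
190 [104, 110, 116, 140, 146, 152, 158, 164, 170, 176, 182, 188, 194, 200, 206, 212, 218, 224, 230, 236] [110, 116, 122, 128, 134, 140, 146, 152, 158, 164, 170, 176, 182, 212, 218, 224, 230, 236]
215 [92, 98, 104, 110, 116, 122, 128, 140, 146, 152, 158, 164, 170, 218, 224, 254] [92, 98, 104, 110, 116, 122, 128, 140, 146, 158, 164, 218, 224, 230, 236, 242, 248, 254]
240 [86, 92, 98, 104, 110, 116, 134, 140, 146, 152, 158, 164, 170, 236, 242, 248, 254] [86, 92, 98, 116, 122, 164, 170, 242, 248, 254]
265 [80, 86, 92, 98, 104, 110, 116, 122, 224, 236, 242, 248, 254] [80, 86, 92, 98, 104, 110, 116, 122, 194, 224, 242, 254]
```

Same picture geometry as the first hanging; lowering to contact.

```bash
python3 -m crank '[{"translation":[0.001,0,0.02],"spin":0,"hand":1},{"translation":[0.001,0,0.036],"spin":0,"hand":1},{"translation":[0.001,0,0.048],"spin":0,"hand":1},{"translation":[0.001,0,0.058],"spin":0,"hand":1},{"translation":[0.001,0,0.063],"spin":0,"hand":1},{"translation":[0.001,0,0.066],"spin":0,"hand":1},{"translation":[0.001,0,0.067],"spin":0,"hand":1},{"translation":[0.001,0,0.068],"spin":0,"hand":1},{"translation":[0.001,0,0.069],"spin":0,"hand":1},{"translation":[0.001,0,0.069],"spin":0,"hand":1}]'
```

```text
t: 25.47
tcp_pos: [0.3933, -0.2092, 0.1935]
ee_rot: [-179.9, 0.1, 173.5]
force: [-0.1, -0.7, 0.6]
grip_width: 0.162
gripper_force: 96.4
```

Contact again; release.

```bash
python3 -m crank '[{"translation":[0,0,0],"spin":0,"hand":0.76},{"translation":[0,0,0],"spin":0,"hand":0.72},{"translation":[0,0,0],"spin":0,"hand":0.7},{"translation":[0,0,0],"spin":0,"hand":0.7},{"translation":[0,0,0],"spin":0,"hand":0.7},{"translation":[0,0,0],"spin":0,"hand":0.7},{"translation":[0,0,0],"spin":0,"hand":0.7},{"translation":[0,0,0],"spin":0,"hand":0.7}]'
python3 - <<'E'
from h import *
w=cam("wrist"); save(w,"w11.png"); print(reds(w))
a=cv2.cvtColor(cv2.imread("pics/w7.png"),cv2.COLOR_BGR2GRAY).astype(int); b=cv2.cvtColor(cv2.imread("pics/w11.png"),cv2.COLOR_BGR2GRAY).astype(int)
for v in range(170,310,20): print(v,"".join(".:+#"[min(3,a[v,x]//60)] for x in range(50,200,4)),"".join(".:+#"[min(3,b[v,x]//60)] for x in range(50,200,4)))
E
```

```text
t: 26.13
tcp_pos: [0.3928, -0.2087, 0.1929]
ee_rot: [180.0, -0.0, 173.5]
force: [-0.3, 0.2, -0.3]
grip_width: 0.303
gripper_force: 0.0
[(np.int32(1348), array([314.2, 152.1]), array([ 0.3455, -0.1771])), (np.int32(416), array([165.4, 264.2]), array([ 0.3878, -0.2454]))]
170 ++###++++::::##+++############+++++::: ++++++++:::+:##+++######++:::::++#+:::
190 ::::::::::::::++::#+++++++++:::::::::: ::::::::::::::++:##++++::++++:++##::::
210 ::::::++++++++###++++::::::+++++:::.:: ::::::+++++++++#++++::+++++:++::::::::
230 :::+#########++++::::#++++#+++++:::::: :++#######+++#####:::+++:++++:::::::::
250 #########++++::::+++:++++:::::::::::.. ########+++++++#:.:::++++:::::::::::..
270 +++++#++++:::::+:::::++:::+:::::...... +++++++++++++++::::.++:++++:::::......
290 ++++++++:.:::......................... +::+#+++###++:........................
```

```bash
python3 -m crank '[{"translation":[0,0,-0.03],"spin":0,"hand":0.7},{"translation":[0,0,-0.07],"spin":0,"hand":0.7},{"translation":[0,0,-0.11],"spin":0,"hand":0.6},{"translation":[0,0,-0.14],"spin":0.12,"hand":0.5},{"translation":[0,0,-0.14],"spin":0.24,"hand":0.5},{"translation":[0,-0.03,-0.14],"spin":0.36,"hand":0.5},{"translation":[0,-0.07,-0.14],"spin":0.48,"hand":0.5},{"translation":[0,-0.11,-0.14],"spin":0.6,"hand":0.5},{"translation":[0,-0.143,-0.14],"spin":0.72,"hand":0.5},{"translation":[0,-0.143,-0.14],"spin":0.84,"hand":0.5}]'
python3 -m crank '[{"translation":[0,0,0],"spin":1.2,"hand":0.5},{"translation":[0,0,0],"spin":1.2,"hand":0.5},{"translation":[0,0,0],"spin":1.2,"hand":0.5},{"translation":[0,0,0],"spin":1.2,"hand":0.5},{"translation":[0,0,0],"spin":1.2,"hand":0.5},{"translation":[0,0,0],"spin":1.2,"hand":0.5},{"translation":[0,0,0],"spin":1.2,"hand":0.5},{"translation":[0,0,0],"spin":1.2,"hand":0.5},{"translation":[0,0,0],"spin":1.2,"hand":0.5},{"translation":[0,0,0],"spin":1.2,"hand":0.5}]'
python3 -m crank '[{"translation":[0,0,0],"spin":0.7,"hand":0.5},{"translation":[0,0,0],"spin":0.7,"hand":0.5},{"translation":[0,0,0],"spin":0.7,"hand":0.5},{"translation":[0,0,0],"spin":0.7,"hand":0.5},{"translation":[0,0,0],"spin":0.7,"hand":0.5},{"translation":[0,0,0],"spin":0.7,"hand":0.5}]'
cat >> h.py <<'E'
def rotor(w):
    for n,p,q in reds(w):
        d=q-[.3753,-.3502]; a=np.degrees(np.arctan2(d[1],d[0]))
        if .095<np.hypot(*d)<.117: print("tip",p,q,round(np.hypot(*d),3),a.round(1),"off notch",((a-82.7+36)%72-36).round(1))
E
python3 - <<'E'
from h import *
go(.3753,-.3502,.267,10.9); rotor(cam("wrist"))
E
```

```text
t: 27.02
tcp_pos: [0.3757, -0.3559, 0.3319]
ee_rot: [-179.9, 0.0, 124.8]
force: [-0.6, 1.8, -0.3]
grip_width: 0.501
gripper_force: 0.0
t: 27.85
tcp_pos: [0.3766, -0.3508, 0.3328]
ee_rot: [-180.0, -0.0, 56.2]
force: [-0.1, -1.0, -0.2]
grip_width: 0.5
gripper_force: 0.0
t: 28.35
tcp_pos: [0.3766, -0.3508, 0.3328]
ee_rot: [-180.0, 0.0, 16.1]
force: [-0.4, 0.4, -0.6]
grip_width: 0.498
gripper_force: 0.0
pose [ 0.3766 -0.3508  0.3328] [-180.     0.    16.1] j [-51.  14.   2.  79.   0. 113.] -> [-0.001  -0.0009  0.0658] spin 0.091
tip [261.9  58. ] [ 0.4795 -0.3306] 0.106 10.7 off notch -0.0
tip [133.5 140. ] [ 0.3883 -0.2451] 0.106 82.9 off notch 0.2
tip [370.4 162. ] [ 0.4262 -0.4438] 0.107 -61.5 off notch -0.2
```

```bash
python3 -m crank '[{"translation":[-0.001,-0.001,0.02],"spin":0.091,"hand":0.5},{"translation":[-0.001,-0.001,0.045],"spin":0.091,"hand":0.5},{"translation":[-0.001,-0.001,0.065],"spin":0.091,"hand":0.5},{"translation":[-0.001,-0.001,0.065],"spin":0.091,"hand":0.75},{"translation":[-0.001,-0.001,0.065],"spin":0.091,"hand":1},{"translation":[-0.001,-0.001,0.065],"spin":0.091,"hand":1},{"translation":[-0.001,-0.001,0.065],"spin":0.091,"hand":1},{"translation":[-0.001,-0.001,0.065],"spin":0.091,"hand":1},{"translation":[-0.001,-0.001,0.065],"spin":0.091,"hand":1}]' 60
python3 -m crank '[{"translation":[0,0,0],"spin":-0.03,"hand":1},{"translation":[0,0,0],"spin":-0.08,"hand":1},{"translation":[0,0,0],"spin":-0.15,"hand":1},{"translation":[0,0,0],"spin":-0.23,"hand":1},{"translation":[0,0,0],"spin":-0.31,"hand":1},{"translation":[0,0,0],"spin":-0.39,"hand":1},{"translation":[0,0,0],"spin":-0.47,"hand":1},{"translation":[0,0,0],"spin":-0.55,"hand":1},{"translation":[0,0,0],"spin":-0.63,"hand":1},{"translation":[0,0,0],"spin":-0.71,"hand":1}]'
python3 -m crank '[{"translation":[0,0,0],"spin":-0.08,"hand":1},{"translation":[0,0,0],"spin":-0.16,"hand":1},{"translation":[0,0,0],"spin":-0.24,"hand":1},{"translation":[0,0,0],"spin":-0.32,"hand":1},{"translation":[0,0,0],"spin":-0.4,"hand":1},{"translation":[0,0,0],"spin":-0.48,"hand":1},{"translation":[0,0,0],"spin":-0.56,"hand":1},{"translation":[0,0,0],"spin":-0.64,"hand":1},{"translation":[0,0,0],"spin":-0.72,"hand":1},{"translation":[0,0,0],"spin":-0.8,"hand":1}]'
python3 - <<'E'
from h import *
go(.3753,-.3502,.267,154.9); print(st()["force"]); rotor(cam("wrist"))
E
```

```text
t: 29.15
tcp_pos: [0.3755, -0.3508, 0.2687]
ee_rot: [179.9, -0.0, 11.3]
force: [-1.6, -3.8, -2.8]
grip_width: 0.139
gripper_force: 59.0
t: 29.98
tcp_pos: [0.3752, -0.3504, 0.2687]
ee_rot: [180.0, 0.0, 52.2]
force: [-3.0, -2.3, -1.1]
grip_width: 0.134
gripper_force: 59.2
t: 30.82
tcp_pos: [0.3748, -0.3503, 0.2687]
ee_rot: [-179.9, 0.0, 98.0]
force: [-5.1, -0.7, -0.4]
grip_width: 0.139
gripper_force: 59.3
pose [ 0.3748 -0.3503  0.2687] [-179.9    0.    98. ] j [-51.  14.  -6.  69.  -0.  31.] -> [0.     0.0005 0.0017] spin -0.993
[-5.10756719 -0.73845619 -0.36912295]
tip [250.9  39.6] [ 0.3608 -0.2454] 0.106 97.9 off notch 15.2
tip [ 94.5 162.6] [ 0.2705 -0.3317] 0.106 170.0 off notch 15.3
tip [406.  164.2] [ 0.4711 -0.3045] 0.106 25.5 off notch 14.8
```

```bash
python3 -m crank '[{"translation":[0,0,0],"spin":-0.08,"hand":1},{"translation":[0,0,0],"spin":-0.18,"hand":1},{"translation":[0,0,0],"spin":-0.28,"hand":1},{"translation":[0,0,0],"spin":-0.38,"hand":1},{"translation":[0,0,0],"spin":-0.48,"hand":1},{"translation":[0,0,0],"spin":-0.58,"hand":1},{"translation":[0,0,0],"spin":-0.68,"hand":1},{"translation":[0,0,0],"spin":-0.77,"hand":1},{"translation":[0,0,0],"spin":-0.85,"hand":1},{"translation":[0,0,0],"spin":-0.92,"hand":1}]'
python3 -m crank '[{"translation":[0,0,0],"spin":-0.05,"hand":1},{"translation":[0,0,0],"spin":-0.07,"hand":1},{"translation":[0,0,0],"spin":-0.073,"hand":1},{"translation":[0,0,0],"spin":-0.073,"hand":1}]'
python3 - <<'E'
from h import *
go(.3753,-.3502,.267,154.9); rotor(cam("wrist"))
E
```

```text
t: 31.7
tcp_pos: [0.3743, -0.3506, 0.2686]
ee_rot: [-179.9, -0.1, 150.7]
force: [-8.1, -2.5, 0.4]
grip_width: 0.138
gripper_force: 59.4
t: 32.03
tcp_pos: [0.3743, -0.3507, 0.2686]
ee_rot: [-179.9, -0.1, 154.6]
force: [-8.0, -2.8, -0.6]
grip_width: 0.142
gripper_force: 59.4
pose [ 0.3743 -0.3507  0.2686] [-1.799e+02 -1.000e-01  1.546e+02] j [-51.  14.  -6.  69.  -0. -26.] -> [-0.0007  0.0008  0.0016] spin -0.005
tip [250.   39.7] [ 0.2791 -0.3051] 0.106 154.9 off notch 0.2
tip [ 94.5 163.4] [ 0.3022 -0.428 ] 0.107 -133.2 off notch 0.1
tip [405.7 163.5] [ 0.3887 -0.2452] 0.106 82.7 off notch 0.0
```

```bash
python3 -m crank '[{"translation":[0,0,0],"spin":0,"hand":0.6},{"translation":[0,0,0],"spin":0,"hand":0.6},{"translation":[0,0,0],"spin":0,"hand":0.6},{"translation":[0,0,-0.03],"spin":0,"hand":0.58},{"translation":[0,0,-0.065],"spin":0,"hand":0.58},{"translation":[0.26,0.65,-0.065],"spin":1.127,"hand":0.58},{"translation":[0.26,0.65,-0.065],"spin":1.127,"hand":0.58},{"translation":[0.26,0.65,-0.065],"spin":1.127,"hand":0.58},{"translation":[0.26,0.65,-0.065],"spin":1.127,"hand":0.58},{"translation":[0.26,0.65,-0.065],"spin":1.127,"hand":0.58}]'
python3 - <<'E'
from h import *
go(.435,.36,.28,90); rotor(cam("wrist"))
E
```

```text
t: 32.92
tcp_pos: [0.3878, -0.1546, 0.3335]
ee_rot: [179.9, 0.0, 121.0]
force: [0.5, 0.2, 0.2]
grip_width: 0.419
gripper_force: 0.0
pose [ 0.3878 -0.1546  0.3335] [179.9   0.  121. ] j [-32.   2. -11.  77.   0.  27.] -> [0.4167 0.3055 0.0535] spin 0.541
tip [ 67.7 258. ] [ 0.2777 -0.3023] 0.109 153.9 off notch -0.8
```

```bash
python3 -m crank '[{"translation":[0.417,0.306,0],"spin":0.541,"hand":0.58},{"translation":[0.417,0.306,0],"spin":0.541,"hand":0.58},{"translation":[0.417,0.306,0],"spin":0.541,"hand":0.58},{"translation":[0.417,0.306,0],"spin":0.541,"hand":0.58},{"translation":[0.417,0.306,0],"spin":0.541,"hand":0.58},{"translation":[0.417,0.306,0],"spin":0.541,"hand":0.58},{"translation":[0.417,0.306,0],"spin":0.541,"hand":0.58},{"translation":[0.417,0.306,0],"spin":0.541,"hand":0.58},{"translation":[0.417,0.306,0.04],"spin":0.541,"hand":0.58},{"translation":[0.417,0.306,0.053],"spin":0.541,"hand":0.58}]'
python3 -m crank '[{"translation":[0.13,0,0.05],"spin":0,"hand":0.58},{"translation":[0.13,0,0.05],"spin":0,"hand":0.58},{"translation":[0.13,0,0.05],"spin":0,"hand":0.58},{"translation":[0.13,0,0.05],"spin":0,"hand":0.58},{"translation":[0.13,0,0.05],"spin":0,"hand":0.58},{"translation":[0.13,0,0.05],"spin":0,"hand":0.58}]'
python3 - <<'E'
from h import *
go(.4727,.4062,.0035,90); w=cam("wrist"); save(w,"w12.png"); print(ring(w,.4367,.4062,.075),ring(w,.4367,.4062,.055))
E
```

```text
t: 33.8
tcp_pos: [0.4209, 0.2209, 0.3164]
ee_rot: [179.8, -0.1, 90.4]
force: [2.4, -0.5, -0.5]
grip_width: 0.421
gripper_force: 0.0
t: 34.3
tcp_pos: [0.4194, 0.3485, 0.2653]
ee_rot: [-180.0, 0.0, 90.5]
force: [0.2, -0.3, 0.3]
grip_width: 0.415
gripper_force: 0.0
pose [0.4194 0.3485 0.2653] [-180.     0.    90.5] j [ 32.  18.  -2.  70.  -0. 122.] -> [0.0574 0.0539 0.2617] spin 0.008
('thr', 204.0, 'centre', array([436.9, 406.2]), 'R', 44.5, 'area mm2/4453:', 6017) ('thr', 203.0, 'centre', array([436.9, 406.2]), 'R', 44.5, 'area mm2/4453:', 6018)
```

```bash
python3 -m crank '[{"translation":[0.03,0.03,0.02],"spin":0,"hand":0.58},{"translation":[0.0575,0.054,0.05],"spin":0,"hand":0.58},{"translation":[0.0575,0.054,0.09],"spin":0,"hand":0.58},{"translation":[0.0575,0.054,0.13],"spin":0,"hand":0.58},{"translation":[0.0575,0.054,0.17],"spin":0,"hand":0.58},{"translation":[0.0575,0.054,0.21],"spin":0,"hand":0.58},{"translation":[0.0575,0.054,0.245],"spin":0,"hand":0.58},{"translation":[0.0575,0.054,0.2615],"spin":0,"hand":0.58},{"translation":[0.0575,0.054,0.2615],"spin":0,"hand":0.8},{"translation":[0.0575,0.054,0.2615],"spin":0,"hand":1}]' 100
python3 -m crank '[{"translation":[0,0,0],"spin":0,"hand":1},{"translation":[0,0,0],"spin":0,"hand":1},{"translation":[0,0,0],"spin":0,"hand":1},{"translation":[0,0,0],"spin":0,"hand":1},{"translation":[0,0,-0.02],"spin":0,"hand":1},{"translation":[0,0,-0.06],"spin":0,"hand":1},{"translation":[0,0,-0.1],"spin":0,"hand":1},{"translation":[0,0,-0.14],"spin":0,"hand":1},{"translation":[0,0,-0.18],"spin":0,"hand":1},{"translation":[0,0,-0.22],"spin":0,"hand":1}]'
python3 -m crank '[{"translation":[0,0,-0.04],"spin":0,"hand":1},{"translation":[0,0,-0.07],"spin":0,"hand":1},{"translation":[0,0,-0.07],"spin":0,"hand":1},{"translation":[0,0,-0.07],"spin":0,"hand":1}]'
python3 - <<'E'
from h import *
go(.405,-.03,.3,165)
E
```

```text
t: 35.18
tcp_pos: [0.4741, 0.4046, 0.0043]
ee_rot: [-180.0, 0.0, 90.3]
force: [0.5, 0.4, -3.4]
grip_width: 0.167
gripper_force: 95.2
t: 36.02
tcp_pos: [0.473, 0.4057, 0.2265]
ee_rot: [180.0, -0.0, 90.4]
force: [1.4, 0.4, -4.3]
grip_width: 0.161
gripper_force: 95.1
t: 36.35
tcp_pos: [0.4741, 0.4065, 0.2959]
ee_rot: [179.8, -0.1, 90.4]
force: [0.1, 0.2, -4.5]
grip_width: 0.159
gripper_force: 95.0
pose [0.4741 0.4065 0.2959] [ 1.798e+02 -1.000e-01  9.040e+01] j [ 34.  27.  16.  79.  -0. 124.] -> [-0.436  -0.0719 -0.0053] spin -1.303
```

```bash
python3 -m crank '[{"translation":[-0.436,-0.072,0],"spin":-1.3,"hand":1},{"translation":[-0.436,-0.072,0],"spin":-1.3,"hand":1},{"translation":[-0.436,-0.072,0],"spin":-1.3,"hand":1},{"translation":[-0.436,-0.072,0],"spin":-1.3,"hand":1},{"translation":[-0.436,-0.072,0],"spin":-1.3,"hand":1},{"translation":[-0.436,-0.072,0],"spin":-1.3,"hand":1},{"translation":[-0.436,-0.072,0],"spin":-1.3,"hand":1},{"translation":[-0.436,-0.072,0],"spin":-1.3,"hand":1},{"translation":[-0.436,-0.072,0],"spin":-1.3,"hand":1},{"translation":[-0.436,-0.072,0],"spin":-1.3,"hand":1}]'
python3 -m crank '[{"translation":[0,-0.01,0],"spin":-0.12,"hand":1},{"translation":[0,-0.01,0],"spin":-0.24,"hand":1},{"translation":[0,-0.01,0],"spin":-0.3,"hand":1},{"translation":[0,-0.01,0],"spin":-0.3,"hand":1},{"translation":[0,-0.01,0],"spin":-0.3,"hand":1}]'
python3 - <<'E'
from h import *
go(.3925,-.2088,.26,173); rotor(cam("wrist"))
E
```

```text
t: 37.18
tcp_pos: [0.4132, 0.0306, 0.2924]
ee_rot: [-180.0, -0.1, 155.6]
force: [1.5, -0.7, -2.7]
grip_width: 0.163
gripper_force: 95.4
t: 37.6
tcp_pos: [0.41, 0.0229, 0.2929]
ee_rot: [180.0, -0.1, 172.4]
force: [-0.1, 0.4, -3.4]
grip_width: 0.165
gripper_force: 95.5
pose [0.41   0.0229 0.2929] [ 1.800e+02 -1.000e-01  1.724e+02] j [ -7.   2. -17.  71.   0.   1.] -> [-0.0135 -0.232   0.0328] spin -0.011
```

```bash
python3 -m crank '[{"translation":[-0.002,-0.04,0],"spin":-0.011,"hand":1},{"translation":[-0.004,-0.08,0.02],"spin":-0.011,"hand":1},{"translation":[-0.006,-0.12,0.033],"spin":-0.011,"hand":1},{"translation":[-0.009,-0.16,0.033],"spin":-0.011,"hand":1},{"translation":[-0.011,-0.2,0.033],"spin":-0.011,"hand":1},{"translation":[-0.0135,-0.232,0.033],"spin":-0.011,"hand":1},{"translation":[-0.0135,-0.232,0.033],"spin":-0.011,"hand":1},{"translation":[-0.0135,-0.232,0.033],"spin":-0.011,"hand":1},{"translation":[-0.0135,-0.232,0.033],"spin":-0.011,"hand":1}]'
python3 - <<'E'
from h import *
go(.3925,-.2088,.193,173); w=cam("wrist"); rotor(w); save(w,"w13.png")
a=cv2.cvtColor(cv2.imread("pics/w10.png"),cv2.COLOR_BGR2GRAY).astype(int); b=cv2.cvtColor(cv2.imread("pics/w13.png"),cv2.COLOR_BGR2GRAY).astype(int)
for v in range(160,300,20): print(v,"".join(".:+#"[min(3,a[v,x]//60)] for x in range(70,260,5)),"".join(".:+#"[min(3,b[v,x]//60)] for x in range(70,260,5)))
E
```

```text
t: 38.4
tcp_pos: [0.3937, -0.2084, 0.2605]
ee_rot: [179.9, -0.1, 173.1]
force: [-0.2, 0.8, -3.1]
grip_width: 0.16
gripper_force: 95.9
pose [ 0.3937 -0.2084  0.2605] [ 1.799e+02 -1.000e-01  1.731e+02] j [-37.   7. -17.  66.   0. -30.] -> [ 0.001  -0.0007  0.0675] spin 0.001
tip [53.8 43.3] [ 0.2792 -0.3052] 0.106 154.9 off notch 0.2
tip [191.9 213.4] [ 0.3887 -0.2453] 0.106 82.7 off notch 0.0
160 ###+++++:::++#++##+::::::+:::::::::::: ###++#++:::+##+###::::::++::::::::::::
180 :::::::::+##############:::.####:::::: :::::::::######::::#############::::::
200 +::::+############+++:+++###########++ ::::+#############++:+#++##+########++
220 +:::########+#+++++:::::+#+:::+##+++++ +:::########:++++++:::::::::::++#+++++
240 :+++##+:+##:::.:::+++:::::::+.:::.++++ :++##+#+###:+++:::+++::::::+::::::....
260 ###:++###++::::::::++++::++..:::..++++ ##++#+#.+++::::+:++++++::++..:::..++++
280 ::+:::#++++##.......:+:.........:::..: +:++#+++#+++#.......:+:.........::++++
```

```bash
python3 -m crank '[{"translation":[0.001,-0.001,0.02],"spin":0,"hand":1},{"translation":[0.001,-0.001,0.036],"spin":0,"hand":1},{"translation":[0.001,-0.001,0.048],"spin":0,"hand":1},{"translation":[0.001,-0.001,0.058],"spin":0,"hand":1},{"translation":[0.001,-0.001,0.063],"spin":0,"hand":1},{"translation":[0.001,-0.001,0.0655],"spin":0,"hand":1},{"translation":[0.001,-0.001,0.067],"spin":0,"hand":1},{"translation":[0.001,-0.001,0.068],"spin":0,"hand":1},{"translation":[0.001,-0.001,0.068],"spin":0,"hand":1}]'
```

```text
t: 39.2
tcp_pos: [0.3932, -0.2097, 0.1935]
ee_rot: [-180.0, 0.0, 173.2]
force: [0.2, 1.5, -1.7]
grip_width: 0.163
gripper_force: 96.0
```

```bash
python3 -m crank '[{"translation":[0,0,0.001],"spin":0,"hand":1},{"translation":[0,0,0.001],"spin":0,"hand":0.76},{"translation":[0,0,0.001],"spin":0,"hand":0.72},{"translation":[0,0,0.001],"spin":0,"hand":0.7},{"translation":[0,0,0.001],"spin":0,"hand":0.7},{"translation":[0,0,0.001],"spin":0,"hand":0.7},{"translation":[0,0,0.001],"spin":0,"hand":0.7},{"translation":[0,0,0.001],"spin":0,"hand":0.7},{"translation":[0,0,0.001],"spin":0,"hand":0.7}]'
python3 - <<'E'
from h import *
w=cam("wrist"); rotor(w); save(w,"w14.png")
a=cv2.cvtColor(cv2.imread("pics/w11.png"),cv2.COLOR_BGR2GRAY).astype(int); b=cv2.cvtColor(cv2.imread("pics/w14.png"),cv2.COLOR_BGR2GRAY).astype(int)
for v in range(170,310,20): print(v,"".join(".:+#"[min(3,a[v,x]//60)] for x in range(50,200,4)),"".join(".:+#"[min(3,b[v,x]//60)] for x in range(50,200,4)))
E
```

```text
t: 39.95
tcp_pos: [0.3929, -0.2098, 0.1921]
ee_rot: [180.0, -0.0, 173.1]
force: [-0.0, -0.2, -0.9]
grip_width: 0.298
gripper_force: 0.0
tip [167.2 266.8] [ 0.3885 -0.2456] 0.105 82.8 off notch 0.1
170 ++++++++:::+:##+++######++:::::++#+::: ++###++++:::+##+++#####++++::++++#+:::
190 ::::::::::::::++:##++++::++++:++##:::: :::::::::::::::+:++#++++:++:++++++::::
210 ::::::+++++++++#++++::+++++:++:::::::: :::::::+++++++++#+++++:+++++++::::::::
230 :++#######+++#####:::+++:++++::::::::: :::+#++++####+###++:++:++++++:::::::::
250 ########+++++++#:.:::++++:::::::::::.. ##########++###++:::+++++::::::::+::..
270 +++++++++++++++::::.++:++++:::::...... +++++++++++++++::::+++:++++:::::......
290 +::+#+++###++:........................ .:+##+++#++++:........................
```

```bash
python3 -m crank '[{"translation":[0,0,-0.03],"spin":0,"hand":0.7},{"translation":[0,0,-0.07],"spin":0,"hand":0.7},{"translation":[0,0,-0.1],"spin":-0.1,"hand":0.6},{"translation":[-0.04,0,-0.1],"spin":-0.22,"hand":0.6},{"translation":[-0.08,0.01,-0.1],"spin":-0.34,"hand":0.6},{"translation":[-0.093,0.018,-0.1],"spin":-0.46,"hand":0.6},{"translation":[-0.093,0.018,-0.1],"spin":-0.58,"hand":0.6},{"translation":[-0.093,0.018,-0.1],"spin":-0.7,"hand":0.6},{"translation":[-0.093,0.018,-0.1],"spin":-0.82,"hand":0.6},{"translation":[-0.093,0.018,-0.1],"spin":-0.94,"hand":0.6}]'
python3 -m crank '[{"translation":[0,0,0],"spin":-0.12,"hand":0.6},{"translation":[0,0,0],"spin":-0.2,"hand":0.6},{"translation":[0,0,0],"spin":-0.2,"hand":0.6},{"translation":[0,0,0],"spin":-0.2,"hand":0.6}]'
python3 - <<'E'
from h import *
go(.486,-.2025,.0895,-121.4); w=cam("wrist"); rotor(w); save(w,"w15.png")
print(proj(w,(.486,-.2022,.119)))
g=cv2.cvtColor(w["img"],cv2.COLOR_RGB2GRAY).astype(int); u,v=proj(w,(.486,-.2022,.125)).astype(int)
for y in range(v-60,v+60,8): print(y,"".join(".:+#"[min(3,g[y,x]//60)] for x in range(u-60,u+60,3)))
E
```

```text
t: 40.83
tcp_pos: [0.4875, -0.2029, 0.2919]
ee_rot: [180.0, -0.0, -132.6]
force: [-0.0, 0.5, 0.0]
grip_width: 0.403
gripper_force: 0.0
t: 41.17
tcp_pos: [0.4873, -0.203, 0.292]
ee_rot: [180.0, -0.0, -121.7]
force: [-0.4, 0.5, -0.0]
grip_width: 0.399
gripper_force: 0.0
pose [ 0.4873 -0.203   0.292 ] [ 180.    -0.  -121.7] j [-31.  16.  -1.  73.  -0. -89.] -> [2.000e-04 1.400e-03 2.025e-01] spin -0.005
tip [156.9  33. ] [ 0.4794 -0.3312] 0.106 10.3 off notch -0.4
tip [341.7  74.4] [ 0.3886 -0.2455] 0.106 82.8 off notch 0.1
[251.48889583 172.97205902]
114 +++::::+++++:::+:+::::+:::::+:::::::::::
122 ::::+::::++++:::::::::::::::::::::::::::
130 +::::::+::+++:::::::::::::::::::::::::::
138 ##:::::++++:::::::::::::::::::::::::::::
146 +++#::::++::::::::::::::::::::::::::::::
154 +++++#:::::++:::+#+::::#+:::::::::::::::
162 ++++++#+:::::::+##+::::+#+:::++++::::+::
170 +++++++##++++:::###:::++#:::++++++::::::
178 ++#+++##++#++++:::+:::+:::++###+++++++++
186 ++++++++++++#++++++::::++++++++######+++
194 ++++++#++++###+++++::::+++++++++++++++++
202 ++++++++++++++++++++++:+++++++++++++++++
210 ++++++++++++++++++++++++++++++++++++++++
218 ++++++++++++++++++++++++++++++++++++++++
226 ++++++++++++:+++++++++++++++++++++++++++
```

```bash
python3 -m crank '[{"translation":[0,0.001,0.04],"spin":0,"hand":0.6},{"translation":[0,0.001,0.08],"spin":0,"hand":0.6},{"translation":[0,0.001,0.12],"spin":0,"hand":0.6},{"translation":[0,0.001,0.16],"spin":0,"hand":0.6},{"translation":[0,0.001,0.19],"spin":0,"hand":0.6},{"translation":[0,0.001,0.2025],"spin":0,"hand":0.6},{"translation":[0,0.001,0.2025],"spin":0,"hand":0.8},{"translation":[0,0.001,0.2025],"spin":0,"hand":1},{"translation":[0,0.001,0.2025],"spin":0,"hand":1},{"translation":[0,0.001,0.2025],"spin":0,"hand":1}]' 80
python3 -m crank '[{"translation":[0,0,0],"spin":0,"hand":1},{"translation":[0,0,0],"spin":0.12,"hand":1},{"translation":[0,0,0],"spin":0.24,"hand":1},{"translation":[0,0,0],"spin":0.36,"hand":1},{"translation":[0,0,0],"spin":0.48,"hand":1},{"translation":[0,0,0],"spin":0.6,"hand":1},{"translation":[0,0,0],"spin":0.72,"hand":1},{"translation":[0,0,0],"spin":0.84,"hand":1},{"translation":[0,0,0],"spin":0.95,"hand":1},{"translation":[0,0,0],"spin":1.05,"hand":1}]'
python3 - <<'E'
from h import *
s=st();print(s["tcp_pos"],s["ee_rot"],s["force"],s["moment"])
E
```

```text
t: 42.05
tcp_pos: [0.4863, -0.2024, 0.0904]
ee_rot: [180.0, -0.0, -121.6]
force: [-3.1, 1.3, -4.5]
grip_width: 0.144
gripper_force: 78.0
t: 42.88
tcp_pos: [0.4865, -0.2028, 0.0904]
ee_rot: [-180.0, 0.0, 178.0]
force: [-4.0, -0.1, -1.7]
grip_width: 0.145
gripper_force: 78.4
[ 0.48654138 -0.20277856  0.09038125] [-1.79952879e+02  2.16599723e-02  1.77970770e+02] [-3.95173226 -0.09255643 -1.70962507] [0.12274545 0.8910833  0.09123024]
```

```bash
python3 -m crank '[{"translation":[0,0,0],"spin":0.06,"hand":1},{"translation":[0,0,0],"spin":0.12,"hand":1},{"translation":[0,0,0],"spin":0.16,"hand":1},{"translation":[0,0,0],"spin":0.16,"hand":1}]'
python3 -c "
from h import *
s=st();print(s['ee_rot'],s['moment'])"
python3 -m crank '[{"translation":[0,0,0],"spin":0.04,"hand":1},{"translation":[0,0,0],"spin":0.06,"hand":1},{"translation":[0,0,0],"spin":0.06,"hand":1}]'
python3 -c "
from h import *
s=st();print(s['ee_rot'],s['moment'])"
python3 -m crank '[{"translation":[0,0,0],"spin":0.03,"hand":1},{"translation":[0,0,0],"spin":0.05,"hand":1},{"translation":[0,0,0],"spin":0.05,"hand":1}]'
python3 -c "
from h import *
s=st();print(s['ee_rot'],s['moment'])"
```

```text
t: 43.22
tcp_pos: [0.4866, -0.2029, 0.0904]
ee_rot: [-180.0, 0.0, 169.0]
force: [-4.2, 0.7, 1.1]
grip_width: 0.144
gripper_force: 78.6
[-1.79950383e+02  3.34230927e-02  1.69017176e+02] [0.10894935 0.96243408 0.04095609]
t: 43.47
tcp_pos: [0.4866, -0.2029, 0.0903]
ee_rot: [-180.0, 0.0, 165.7]
force: [-5.8, -0.8, 4.8]
grip_width: 0.147
gripper_force: 79.0
[-1.79957432e+02  3.74674897e-02  1.65695516e+02] [0.02688967 1.29087228 0.02409726]
t: 43.72
tcp_pos: [0.4867, -0.2029, 0.0903]
ee_rot: [-180.0, 0.0, 162.8]
force: [-5.2, 0.1, 5.3]
grip_width: 0.147
gripper_force: 79.3
[-1.79955806e+02  4.30216649e-02  1.62847517e+02] [0.04621247 1.36720751 0.04823426]
```

```bash
python3 -m crank '[{"translation":[0,0,0],"spin":0,"hand":0.6},{"translation":[0,0,0],"spin":0,"hand":0.6},{"translation":[0,0,0],"spin":0,"hand":0.6},{"translation":[0,0,-0.04],"spin":0,"hand":0.6},{"translation":[0,0,-0.08],"spin":0,"hand":0.6},{"translation":[0,0,-0.12],"spin":0,"hand":0.6},{"translation":[0,0,-0.16],"spin":0,"hand":0.6},{"translation":[0,0,-0.2],"spin":0,"hand":0.6},{"translation":[0,0,-0.2],"spin":0,"hand":0.6},{"translation":[0,0,-0.2],"spin":0,"hand":0.6}]'
python3 - <<'E'
from h import *
w=cam("wrist"); rotor(w); u,v=proj(w,(.486,-.2022,.09)).astype(int); print(u,v,st()["tcp_pos"],st()["ee_rot"])
save(w,"w16.png",(max(0,u-70),v-80,u+70,v+50),2.85)
save(w,"w16f.png",k=.78); a=cv2.imread("pics/w16.png"); b=cv2.imread("pics/w16f.png"); b=cv2.resize(b,None,fx=1,fy=1)
H=max(a.shape[0],b.shape[0]); z=lambda i: np.vstack([i,np.zeros((H-i.shape[0],i.shape[1],3),np.uint8)]); o=np.hstack([z(a),z(b)]); cv2.imwrite("pics/c16.png",o); print(o.shape); np.savez("w16.npz",**{k:w[k] for k in w})
E
```

```text
t: 44.55
tcp_pos: [0.4882, -0.2033, 0.2922]
ee_rot: [-179.9, 0.3, 162.9]
force: [0.3, -0.5, -0.9]
grip_width: 0.398
gripper_force: 0.0
tip [146.4  82.1] [ 0.3884 -0.2454] 0.106 82.9 off notch 0.2
tip [ 88.9 234.6] [ 0.4792 -0.331 ] 0.106 10.5 off notch -0.2
250 164 [ 0.48722689 -0.20280503  0.29026467] [-1.79983001e+02  1.35368033e-01  1.62860816e+02]
(370, 798, 3)
```

View pics/c16.png

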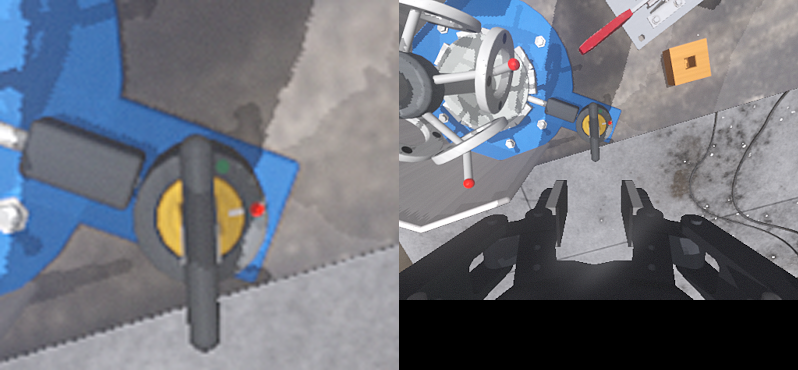

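The white mark sits at the red dot: locked, bolt in the ring, flanges hanging near both tips. Regrasp the key, free it and lift.

```bash
python3 -m crank '[{"translation":[0,0,0.04],"spin":0,"hand":0.6},{"translation":[0,0,0.08],"spin":0,"hand":0.6},{"translation":[0,0,0.12],"spin":0,"hand":0.6},{"translation":[0,0,0.16],"spin":0,"hand":0.6},{"translation":[0,0,0.19],"spin":0,"hand":0.6},{"translation":[0,0,0.2],"spin":0,"hand":0.6},{"translation":[0,0,0.2],"spin":0,"hand":0.8},{"translation":[0,0,0.2],"spin":0,"hand":1},{"translation":[0,0,0.2],"spin":0,"hand":1},{"translation":[0,0,0.2],"spin":0,"hand":1}]' 80
python3 -m crank '[{"translation":[0,0,0],"spin":0,"hand":1},{"translation":[0,0,0],"spin":-0.08,"hand":1},{"translation":[0,0,0],"spin":-0.15,"hand":1},{"translation":[0,0,0],"spin":-0.15,"hand":1}]'
python3 -c "
from h import *
s=st();print(s['tcp_pos'],s['ee_rot'],s['force'],s['moment'])"
python3 -m crank '[{"translation":[0,0,-0.01],"spin":0,"hand":1},{"translation":[0,0,-0.025],"spin":0,"hand":1},{"translation":[0,0,-0.05],"spin":0,"hand":1},{"translation":[0,0,-0.085],"spin":0,"hand":1},{"translation":[0,0,-0.085],"spin":0,"hand":1},{"translation":[0,0,-0.085],"spin":0,"hand":1}]'
python3 - <<'E'
from h import *
w=cam("wrist"); s=st(); print(s["tcp_pos"],s["ee_rot"],s["force"])
g=cv2.cvtColor(w["img"],cv2.COLOR_RGB2GRAY).astype(int)
for v in range(160,250,5): print(v,"".join(".:+#"[min(3,g[v,x]//60)] for x in range(210,292,2)))
hsv=cv2.cvtColor(w["img"],cv2.COLOR_RGB2HSV); k=((abs(hsv[...,0].astype(int)-14)<7)&(hsv[...,1]>130)).astype(np.uint8)
n,_,S,c=cv2.connectedComponentsWithStats(k)
for i in range(1,n):
    if S[i,4]>200: print(S[i],c[i],ray(w,*c[i],.035))
rotor(w); save(w,"w17.png")
E
```

```text
t: 45.43
tcp_pos: [0.4861, -0.2025, 0.0905]
ee_rot: [-180.0, -0.0, 162.8]
force: [-4.5, 0.2, -4.1]
grip_width: 0.146
gripper_force: 78.0
t: 45.77
tcp_pos: [0.4867, -0.2032, 0.0906]
ee_rot: [-179.9, 0.1, 171.6]
force: [-4.8, -0.4, -0.3]
grip_width: 0.144
gripper_force: 78.3
[ 0.48673012 -0.20317553  0.09055137] [-1.79919323e+02  5.40220914e-02  1.71592977e+02] [-4.79315723 -0.41893907 -0.29314813] [-0.39551245  1.22689027  0.05850866]
t: 46.27
tcp_pos: [0.489, -0.2036, 0.1779]
ee_rot: [-179.9, 0.4, 171.3]
force: [-0.4, -0.4, -1.2]
grip_width: 0.144
gripper_force: 78.6
[ 0.48786638 -0.20294774  0.17615488] [-179.94926245    0.22242347  171.34943464] [ 0.4776625   0.41645731 -1.47455227]
160 :::::::::::+:::::::::::::::+++:::::::++++
165 :::::::::::::::+##########+:::::::::+++++
170 ::::::::::::+####+###++######:::::::+++++
175 :::::::::::++++++++++++++++++++::::::++++
180 ::::::::::+++++++++++++++++++++:::::::+:+
185 +++:::::::++++++:++:++:::++++++:::::::+++
190 ++:::::::::+++::::::::::::+++++::::++:+++
195 ::::::::::::::::::::::::::.++::::::+::+++
200 ++:+++::::::::::::::::::::::::::::::::+++
205 ++++:::+::::::::::::::::::::::::::::::+++
210 :::::::::::::::::::::::::::::+:++++::+++:
215 :::::::::::::::::::::::::::++++++++++++++
220 :::++:######:::::::::::::::++++++++++++++
225 #++++#######.::::::::::::::+++++#++++++++
230 +++####.:::::::::::::::::::..::::.+++++++
235 +++++#+::::+.:::::::::::::::.:::::+++++++
240 ++....::::::::::::::::::::::.::::::....++
245 .....:::::::::::::::::::::::.:::::::.....
[ 385   59   86   74 5210] [428.78886756  97.06928983] [ 0.43959002 -0.03720687  0.035     ]
tip [68.  24.6] [ 0.3884 -0.2454] 0.106 82.9 off notch 0.2
```

```bash
cat >> h.py <<'E'
def stand(w,z=.04):
    hsv=cv2.cvtColor(w["img"],cv2.COLOR_RGB2HSV); k=((abs(hsv[...,0].astype(int)-14)<8)&(hsv[...,1]>110)).astype(np.uint8)
    k=cv2.morphologyEx(k,cv2.MORPH_CLOSE,np.ones((5,5),np.uint8)); n,L,S,c=cv2.connectedComponentsWithStats(k); i=1+S[1:,4].argmax()
    x,y,ww,hh,_=S[i]; V=hsv[...,2].astype(int); m=np.zeros_like(k); cv2.drawContours(m,[cv2.convexHull(max(cv2.findContours((L==i).astype(np.uint8),0,2)[0],key=cv2.contourArea))],-1,1,-1); m=cv2.erode(m,np.ones((9,9)))
    med=np.percentile(V[m>0],60); print("box",S[i],"medV",med)
    for f in(.5,.6,.7):
        d=((m>0)&(V<f*med)).astype(np.uint8); d=cv2.morphologyEx(d,cv2.MORPH_OPEN,np.ones((3,3),np.uint8))
        for q in cv2.findContours(d,0,2)[0]:
            if cv2.contourArea(q)>40:
                b=cv2.boxPoints(cv2.minAreaRect(q)); g=np.array([ray(w,*p,z)[:2] for p in b]); e=np.roll(g,-1,0)-g
                print(f,b.mean(0).round(1),"hole",g.mean(0).round(4),np.hypot(*e.T)[:2].round(4),((np.degrees(np.arctan2(e[:2,1],e[:2,0]))+45)%90-45).round(1))
E
python3 -m crank '[{"translation":[0,0.04,0],"spin":0,"hand":1},{"translation":[0,0.08,0],"spin":0,"hand":1},{"translation":[0,0.09,0],"spin":0,"hand":1},{"translation":[0,0.09,0],"spin":0,"hand":1},{"translation":[0,0.09,0],"spin":0,"hand":1},{"translation":[0,0.09,0],"spin":0,"hand":1}]'
python3 - <<'E'
from h import *
w=cam("wrist"); stand(w); save(w,"w18.png"); print(st()["tcp_pos"],st()["ee_rot"])
W=np.load("w16.npz",allow_pickle=True); stand({k:W[k] if k!="c" else tuple(W[k]) for k in W})
E
```

```text
t: 46.82
tcp_pos: [0.4998, -0.1141, 0.1742]
ee_rot: [-180.0, -0.0, 171.4]
force: [-0.5, -0.2, -1.7]
grip_width: 0.148
gripper_force: 78.7
box [ 292   64   73   75 4768] medV 255.0
0.6 [336.5 101.5] hole [ 0.4406 -0.0298] [0.0059 0.014 ] [-8.6 -4.1]
0.7 [336.5 101. ] hole [ 0.4402 -0.0298] [0.0059 0.0148] [-8.6 -4.1]
[ 0.49983746 -0.1144281   0.17427145] [-1.79989039e+02 -1.47457342e-02  1.71356744e+02]
box [ 338   49   62   61 2692] medV 246.0
0.5 [375.   78.7] hole [ 0.4399 -0.0317] [0.009  0.0142] [-8.1 -0.8]
0.5 [347.5  86.6] hole [ 0.4392 -0.065 ] [0.0047 0.0417] [-7.8 -1.8]
0.6 [374.5  78.5] hole [ 0.4394 -0.0322] [0.0107 0.0147] [-17.1 -10.5]
0.6 [347.5  86.6] hole [ 0.4392 -0.065 ] [0.0048 0.0417] [-8.1 -2.2]
0.7 [374.6  78.9] hole [ 0.4399 -0.0322] [0.0114 0.016 ] [-9.4 -2.1]
0.7 [347.7  86.6] hole [ 0.4392 -0.0648] [0.0051 0.0418] [-7.6 -1.7]
```

Run:
```python
import cv2
im=cv2.imread("pics/w18.png"); g=im[...,2].astype(int)
for v in range(60,142,3): print(v,"".join("0123456789"[min(9,g[v,x]//26)] for x in range(284,372,2)))
```

```text
60 55555766666677777776666666666666666666666666
63 55555666666666776666766666667666666677887666
66 55555666667766666666666677899999999999999666
69 44546666666777899999999999999999999999999766
72 44446668999999999999999999999999999999999666
75 44445448899999999999999999999999999999999666
78 44474549999999999999999999999999999999999666
81 44555547999999999999999999999999999999999667
84 45555547999999999999999999999999999999999666
87 55555559999999999999999999999999999999999666
90 55555559999999999999999999999999999999999666
93 55555558999999999997767765556999999999999666
96 47555557999999999998999965555999999999999666
99 57555555999999999999999975555999999999999666
102 66555554999999999999999975555999999999999666
105 76655554999999999999999875555999999999999666
108 77655554999999999999999875554899999999999666
111 77755554999999999999776567788899999999999666
114 77755554999999999999999999999999999999999666
117 77755555999999999999999999999999999999999666
120 77765554899999999999999999999999999999999666
123 77765555799999999999999999999999999999999666
126 77765555799999999999999999999999999999999666
129 77775555599999999999999999999999999999999666
132 77775544499999999999999999999999999988766666
135 77665454499999999999999987656666665566666666
138 76665555599877666666666666666666665566666665
141 76666667666666666666666666666655555666666666
```

Run:
```python
from h import *
w=cam("wrist"); P=lambda q: np.array([ray(w,*p,.04)[:2] for p in q])
for n,q in(("hole",[(321.5,92.5),(340,91),(341,110.5),(323.5,112.5)]),("top",[(299,71.5),(364,65.5),(366,131.5),(302.5,138)])):
    g=P(q); e=np.roll(g,-1,0)-g; print(n,g.mean(0),np.hypot(*e.T).round(4),((np.degrees(np.arctan2(e[:,1],e[:,0]))+45)%90-45).round(1))
H=P([(321.5,92.5),(340,91),(341,110.5),(323.5,112.5)]).mean(0)
go(.4415,-.0325,.12,178.3)
```

```text
hole [ 0.44016752 -0.03430981] [0.0157 0.0161 0.0151 0.0167] [-4.2 -1.  -2.3  0.9]
top [ 0.44103866 -0.03324005] [0.054  0.0545 0.0558 0.0553] [-3.7 -1.  -2.8 -2.9]
pose [ 0.4998 -0.1145  0.1743] [-180.    -0.   171.3] j [-21.  18. -16.  56.  -0. -12.] -> [0.07   0.0723 0.0543] spin -0.121
```

```bash
python3 -m crank '[{"translation":[0.03,0.03,0],"spin":-0.06,"hand":1},{"translation":[0.06,0.06,0],"spin":-0.121,"hand":1},{"translation":[0.0715,0.0712,0.02],"spin":-0.121,"hand":1},{"translation":[0.0715,0.0712,0.04],"spin":-0.121,"hand":1},{"translation":[0.0715,0.0712,0.04],"spin":-0.121,"hand":1},{"translation":[0.0715,0.0712,0.04],"spin":-0.121,"hand":1},{"translation":[0.0715,0.0712,0.04],"spin":-0.121,"hand":1}]'
python3 - <<'E'
from h import *
w=cam("wrist"); s=st(); print(s["tcp_pos"],s["ee_rot"]); save(w,"w19.png")
g=w["img"][...,0].astype(int)-w["img"][...,2]
for v in range(140,250,6): print(v,"".join("0123456789"[max(0,min(9,g[v,x]//16))] for x in range(190,312,2)))
for p in((-.028,-.028),(-.028,.028),(.028,-.028),(.028,.028)): print(proj(w,(.4398+p[0],-.0334+p[1],.04)))
E
```

```text
t: 47.5
tcp_pos: [0.4408, -0.0334, 0.1354]
ee_rot: [-180.0, 0.1, 178.3]
force: [0.5, 0.2, -1.1]
grip_width: 0.146
gripper_force: 78.8
[ 0.44104392 -0.03348129  0.1355561 ] [-1.79976313e+02  8.93862838e-02  1.78282932e+02]
140 0000000000000000000000000000000000000000000000000000000000000
146 0000000000000000000000000000000000000000000000000000000000000
152 0000000000000033333433333334444444444554444545000011101100000
158 0000000000005555555555555555555555555566666666660111111000000
164 0000000000007767677777777777777777778787777888881111101110000
170 0000000000006777777777777777777777787777778888890000000010000
176 0000000000006777777777777777777777787777788888870000000000000
182 0000000000006777666657555555555777888888888888860000000000000
188 0000000000006775666666665100100111388888888888850100000000000
194 0000000000005776666666200000000000003888888888861111000101000
200 0000000000005775666662000000000000000365666656530111110001001
206 0000000000003776566665000000000000000566666666621110111001110
212 0000000000002776666666000000000000000566656666611000000000000
218 0000000000002777777777000000000000000675656555610000000000000
224 0000000000001777777777000000000000000677766566600000000000000
230 0000000000000000000000000000000000000000000000000000000000000
236 0000000000000000000000000000000000000000000000000000000000000
242 0000000000000000000000000000000000000000000000000000000000000
248 0000000000000000000000000000000000000000000000000000000000000
[212.14813713 158.81067507]
[284.61144893 156.69258614]
[216.42837975 226.25029611]
[284.53345791 224.38581284]
```

```bash
python3 -m crank '[{"translation":[0.001,0.0007,0.02],"spin":0,"hand":1},{"translation":[0.001,0.0007,0.035],"spin":0,"hand":1},{"translation":[0.001,0.0007,0.042],"spin":0,"hand":1},{"translation":[0.001,0.0007,0.046],"spin":0,"hand":1},{"translation":[0.001,0.0007,0.05],"spin":0,"hand":1},{"translation":[0.001,0.0007,0.05],"spin":0,"hand":1}]'
```

```text
t: 48.05
tcp_pos: [0.4393, -0.0321, 0.0847]
ee_rot: [-180.0, 0.0, 178.3]
force: [-0.4, -0.5, -1.8]
grip_width: 0.142
gripper_force: 78.8
```

Tip about 7 mm inside the hole without force; going on down.

```bash
python3 -m crank '[{"translation":[0,0,0.006],"spin":0,"hand":1},{"translation":[0,0,0.012],"spin":0,"hand":1},{"translation":[0,0,0.017],"spin":0,"hand":1},{"translation":[0,0,0.02],"spin":0,"hand":1},{"translation":[0,0,0.022],"spin":0,"hand":1},{"translation":[0,0,0.022],"spin":0,"hand":1}]'
python3 -m crank '[{"translation":[0,0,0.002],"spin":0,"hand":1},{"translation":[0,0,0.003],"spin":0,"hand":1},{"translation":[0,0,0.003],"spin":0,"hand":1}]'
```

```text
t: 48.55
tcp_pos: [0.4392, -0.0327, 0.0623]
ee_rot: [-179.9, 0.0, 178.3]
force: [0.9, -5.7, -4.7]
grip_width: 0.144
gripper_force: 78.4
t: 48.8
tcp_pos: [0.4396, -0.0328, 0.06]
ee_rot: [-179.9, 0.1, 178.3]
force: [-0.8, -5.9, 7.6]
grip_width: 0.143
gripper_force: 80.3
```

```bash
python3 -m crank '[{"translation":[0,0,0],"spin":0,"hand":0.7},{"translation":[0,0,0],"spin":0,"hand":0.6},{"translation":[0,0,0],"spin":0,"hand":0.6},{"translation":[0,0,0],"spin":0,"hand":0.6},{"translation":[0,0,-0.04],"spin":0,"hand":0.6},{"translation":[0,0,-0.08],"spin":0,"hand":0.6},{"translation":[0,0,-0.12],"spin":0,"hand":0.6},{"translation":[0,0,-0.16],"spin":0,"hand":0.6},{"translation":[0,0,-0.16],"spin":0,"hand":0.6},{"translation":[0,0,-0.16],"spin":0,"hand":0.6}]'
python3 - <<'E'
from h import *
w=cam("wrist"); s=st(); print(s["tcp_pos"]); rotor(w); save(w,"w20.png")
g=w["img"][...,0].astype(int)-w["img"][...,2]; u,v=proj(w,(.4395,-.033,.09)).astype(int)
for y in range(v-50,v+60,6): print(y,"".join("0123456789"[max(0,min(9,g[y,x]//16))] for x in range(u-50,u+50,2)))
print("expected bar ends",proj(w,(.3995,-.032,.09)),proj(w,(.4795,-.034,.09)))
# brass mark (white) about the barrel
hsv=cv2.cvtColor(w["img"],cv2.COLOR_RGB2HSV); a,b=proj(w,(.4858,-.2025,.065)).astype(int); print(a,b)
for y in range(b-28,b+28,3): print(y,"".join("R" if (h<8 or h>172) and S>140 else "G" if 40<h<95 and S>60 else "Y" if abs(h-25)<8 and S>110 else "W" if V>190 and S<60 else "." for h,S,V in hsv[y,max(0,a-30):a+40:2].astype(int)))
for c in("scene",):
    s=cam(c); rotor(s)
E
```

```text
t: 49.63
tcp_pos: [0.4403, -0.0319, 0.2215]
ee_rot: [-180.0, 0.3, 178.4]
force: [-0.7, -0.6, -0.4]
grip_width: 0.397
gripper_force: 0.0
[ 0.43912205 -0.03163869  0.2198123 ]
131 00000000000000000000000000000000000000000000000000
137 00000000000000000000000000000000000000000000000000
143 00000000000023333333330000001444444434201111000000
149 00000000000067767766770000004888877777701110001000
155 00000000000067777777780000004888887777701000000000
161 00000000000066667667770000004888887778700000001000
167 00000000000067777776760000000788888888500100100000
173 00000000000057767777740000000788888888501100011100
179 00000000000057777666730000000588887788601111011010
185 00000000000057777777730000000465676556211110011000
191 00000000001057666767672000002655566767200000000000
197 00000000000000000000000000000000000000000000000000
203 00000000000000000000000000000000000000000000000000
209 00000000000000000000000000000000000000000000000000
215 00000000000000000000000000000000000000000000000000
221 00000000000000000000000000000000000000000000000000
227 000000000000000000000000000000000000000000
[... 259 characters left out ...]
....................
201 ...................................
204 .....................G.............
207 ..WW........YYYYYY..GGG............
210 WWW......YYYYYYYYYYYY..............
213 WW......YYYYYYYYYYYYYY.............
216 WW.....YYYYYY.YYYYYYYYYY...........
219 .......YYYYYYYYYYYYYYYYY...........
222 .......YYYYYYYYYYYY.YYYYY..........
225 .......YYYYYYYYYYYYYYWWWW.RRR......
228 ........YYYYYYYYYYYYYYYYY..RW......
231 .........YYYYYYYYYYYYYYYY..........
234 ..........YYYYYYYYYYYYYY...........
237 ............YYYYYYYYYY.............
240 ...................................
243 ...................................
246 ...................................
249 ...................................
```

Run:
```python
from h import *
C=np.array([.3753,-.3502]); cs=[cam("scene"),cam("side"),cam("wrist")]
for a in(82.7,154.7,226.7,298.7,10.7):
    r=np.array([np.cos(np.radians(a)),np.sin(np.radians(a)),0]); t=np.array([-r[1],r[0],0]); o=np.r_[C,.16]+.075*r; out=[]
    for c in cs:
        g=cv2.cvtColor(c["img"],cv2.COLOR_RGB2GRAY); hsv=cv2.cvtColor(c["img"],cv2.COLOR_RGB2HSV); n=[]
        for th in range(0,181,10):
            p=proj(c,o+.036*(np.cos(np.radians(th))*t+[0,0,np.sin(np.radians(th))])).round().astype(int)
            if 0<=p[0]<512 and 0<=p[1]<384: n.append("#" if g[p[1],p[0]]>135 and hsv[p[1],p[0],1]<45 else ".")
        out.append("".join(n))
    print(a,out)
```

```text
82.7 ['.......##########..', '##........##.#.....', '']
154.7 ['....######.........', '..##########.....##', '']
226.7 ['...#####.#........#', '..###.##......##...', '']
298.7 ['...################', '#....#############.', '']
10.7 ['..#..##.....####.##', '.........#.######.#', '']
```

```bash
python3 -c "
from bench import r
print(r.hand_in())"
```

```text
the job is handed in; nothing more can be done
None
```

I handed the job in at about 50 s of the 210 s: all three flanges are hung, and the carousel is locked with a hook facing the opening (within about 0.2°). The key is upright and seated in its stand, and I did not touch the tape measure or marker. My last check that all five flanges were still on relied on partly hidden pixel samples, not a clear picture.

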